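Draw the locked shaft out of its bushing stand

TASK

Lift the locking fork out of the bushing stand and set it down on the bench well clear of the stand. Then draw the shaft straight out of its bushings, without dragging or tipping the stand, and lay it in the V-shaped trough with its steel part centred in the V and its handle hanging out over one end. Do not drop the shaft, and do not knock over the bottle.

Things in the scene. Friction and masses are not known exactly. Their poses are not given: they have to be found in the camera images.
- stand: Loose, heavy (1.9 kg), unbolted bushing stand: steel foot 130 x 84 x 12 mm and two aluminium bearing blocks in line, each 30 mm long, 50 mm wide, tops at 84 mm, 11 mm apart. Origin: centre of its underside. x axis: along the bore, the way the shaft comes out (handle side); z up. Bore: 21.5 mm, axis 58 mm above the bench, x = -35.5 to +35.5 mm, plus a 3 mm brass ring at the mouth.
- bore_mouth (a point): Centre of the bore's open mouth on the handle side, 58 mm above the bench, 38.5 mm from the stand's middle along its x axis.
- fork: Loose steel locking fork, 72 mm tall, 0.15 kg: head 26 (x) x 44 (y) x 32 mm resting on top of the bearing blocks; below it a 7 mm thick, 34 mm wide two-pronged plate reaches 40 mm down between the blocks, astride the shaft's groove, locking it. Origin: centre of the head's underside; z up, x along the shaft. Clear of the blocks after rising 42 mm. May stand or lie on the bench.
- fork_head (a point): Centre of the fork's head, 16 mm above the fork's origin: where to grip it.
- shaft: Loose shaft, about 0.22 kg, 169 mm long, level in the bore: 20 mm steel rod (x = -60 to 43 mm; groove at x = -6 to 6), 30 mm collar (x = 43 to 49) and round grey handle, 26 mm diameter (x = 49 to 109). Origin: on its axis at the groove, at first above the stand's origin; x toward the handle's end. Centre of mass near x = 10 mm. Free of the stand after 99 mm of travel along the stand's x axis.
- shaft_grip (a point): Middle of the handle, on the axis, x = +80 mm of the shaft: where to grip it, fingers closing across the axis.
- shaft_tail (a point): Inner end of the shaft, on the axis, x = -60 mm.
- shaft_mid (a point): Middle of the smooth steel part, on the axis, x = -8.5 mm, so 88.5 mm from shaft_grip.
- trough: Fixed aluminium V-shaped trough of angle section, open upward, 76 mm long, 53 mm wide across the top, rims about 56 mm above the bench, on a foot 84 x 70 x 8 mm. Origin: centre of its underside; x axis along the trough, z up. The handle may hang out over either end.
- trough_mid (a point): Middle of the trough, 46 mm above the bench, on the axis that the 20 mm steel rod has when it lies in the V. The shaft is laid so that shaft_mid comes here.
- bottle: White bottle, 49 mm diameter, 94 mm tall, standing on the bench; bystander. Origin: centre of its underside.
Not all that is in view belongs to the job. Of the things shaped like the fork, the steel one is meant.

How it is judged:
By the outcome, as a careful person would: the job done as asked, in the order asked, and still so for the second after the job is handed in, with the robot touching nothing.
It also fails if it takes over 58 s, if anything falls off the work surface, if the arm or the gripper's body presses on something with over 40 N, if the wrist force passes 120 N, or if a joint passes its speed limit or range.

ROBOT

A 6-joint arm with a two-finger parallel gripper is mounted at the origin on a cart in front of the work surface, level with it; the furniture and walls round the work are solid. World frame = base frame: x ahead of the robot, y to its left, z up, the work surface at z = 0. Lengths are in m, angles in degrees, forces in N, time in s.
With the tool pointing down it reaches from about 0.3 to 0.75 m from the base axis. Payload 8.5 kg.
Tool frame: the origin (TCP) lies midway between the tips of the shut fingers; the grasp point (between the pads) lies 19 mm behind it; y points along the fingers, x is the direction in which the jaws open and shut, and the axes are right-handed (so a half turn about y gives the same grasp; the last joint's range is limited). The gripper opens to 85 mm and grips with 20 to 120 N. Pads are 22 mm wide; open, the fingers measure 114 mm over their backs; the gripper's body (76 mm by 85 mm) begins 54 mm behind the grasp point. The pads swing forward as they close: fully open they stand 13 mm farther back than shut.
Start: joints at [52.065, 21.807, 74.336, -0, 83.858, -12.336], TCP at [0.238, 0.496, 0.231] pointing down, gripper open.
Joint ranges: [-178.18, 178.18], [-50.72, 133.34], [12.68, 142.11], [-81.47, 261.47], [9.98, 163.14], [-165.26, 165.26]. Speed limits (degrees/s): [136.94, 136.94, 180, 180, 180, 180].

INTERFACE

Orientations are given as a 3x3 rotation matrix whose columns are the frame's x, y, z axes.
In Python, from rig import env gives the robot as it stands.
- The arm moves only by the tool carry_out, never from a script. Its argument "plan" is a list of rows, each a list of 3 entries, a list of its own where there are three numbers: the shift along the tool's x, y, z in m, then the turn, a rotation vector about the tool's x, y, z in degrees, then the finger opening in m, from 0 to 0.0854. In form: [[[dx, dy, dz], [ax, ay, az], jaw], ...]. A call has 1 to 8 rows; each row shifts and turns the commanded pose from where the row before left it, along the tool's axes as they then stand; what a row does not reach is not made up. A row lasts 1/8 s, in which the tool goes at most 62.5 mm and 10.7 degrees, less where a joint would pass 70% of its speed; a pose out of reach is approached as far as the arm can. A call is refused whole if a number of a shift passes 0.0625 or a number of a turn 10.7, either way. A call with a gripper value outside its range is refused whole. The fingers move at their own pace and stop on an object; "force" is the grip in N (left out, the last holds). Time passes only in rows, so rows that do not move let the fingers close. It gives the time, the measured TCP pose, the force and the opening at its end, in the units of the state.
- env.observe(): the state, without advancing time (a new reading comes with each control period).
- env.get_image(name): name is "side" or "top"; returns a dict with "image" (480x640x3 uint8, red, green, blue), "vfov" (degrees; the focal length in pixels is half the picture's height over the tangent of half this angle, whatever the lens; pixels are square), "cx", "cy" (the principal point, pixels), "rvec" (rotation vector, rad) and "tvec" (3), from world to camera coordinates, as OpenCV has them. Camera axes: x right, y down, z forward; pixel columns grow to the right and rows downward; lengths in m; the calibration is good to about 2 mm. A picture is of the moment at which its call begins. There is no depth.
- env.close_job(): hands the job in, once; it reports no verdict.
Trained networks look in a picture, given as the dict that the camera call returned (one of the last four; its "shot" number tells which), for a name from the list of things; names that differ only in an ending like _2 or _b are one class to them, and where a whole thing is asked for, a point or a joint stands for the part that bears it (a point fixed in the world has none). Each returns a list of dicts, best first, with "conf" (0 to 1); they miss things now and then, are a little off and sometimes report something else, mostly with a low value. They report only what shows in the picture. A call takes as long as a camera call. They do not tell look-alikes from the thing itself.
- env.outline_of(target, picture): "mask" (480x640 bool, what is visible of it) and "pixel" ([row, column] in pixels, amid what is visible of it).
The state is a dict: "time_s": time; "q": joint angles; "qvel": joint speeds; "joint_efforts": joint torques, N m; "position": TCP position; "tool_rot": TCP orientation; "ft_force": force on the tool from outside, world axes, zero at the start; "wrist_torque": the same for the moment, N m; "grip_width": finger opening in m.
Only numpy, scipy, OpenCV 4.12 (cv2) and the standard library are available. Lean on these libraries where they do the work, as an engineer would, in place of code of your own. Each camera call takes 0.05 s, during which the arm holds its last target.

## Working session

There is one attempt and no reset: what is moved stays moved. The work goes in short steps, Python scripts to look and compute and a tool call to move; the robot and the scene stay as the last step left them, time stands still between calls to the robot, and variables do not carry over. Pictures are saved under pics/ and viewed, and the job is handed in when it is done.

Besides the shell and the picture viewer there is one more tool, called after "Call:" as name(argument=value, ...), one argument or row to a line, values as JSON. carry_out: Moves the arm, as the interface text tells. Its arguments: {"type":"object","properties":{"plan":{"type":"array","items":{"type":"array"}},"force":{"type":"number"}},"required":["plan"]}

```bash
ls; mkdir -p pics
python3 - <<'E'
from rig import env
import cv2,numpy as np
s=env.observe();print({k:np.round(v,3).tolist() for k,v in s.items()})
for n in("side","top"):
    p=env.get_image(n);cv2.imwrite(f"pics/{n}0.png",p["image"][:,:,::-1])
    print(n,p["vfov"],p["cx"],p["cy"],p["rvec"],p["tvec"],p["shot"],p.keys())
    for t in("stand","fork","shaft","trough","bottle","fork_head","shaft_grip"):
        print(t,[(round(float(d["conf"]),2),[round(float(x)) for x in d["pixel"]],int(d["mask"].sum())) for d in env.outline_of(t,p)])
E
```

```text
pics
{'time_s': 0.0, 'q': [52.064, 21.844, 74.384, 0.0, 83.857, -12.337], 'qvel': [-0.004, -0.062, -0.015, -0.088, 0.008, -0.026], 'joint_efforts': [0.001, -44.848, -23.128, -0.0, 0.005, 0.0], 'position': [0.237, 0.496, 0.231], 'tool_rot': [[0.432, -0.001, -0.902], [0.902, -0.001, 0.432], [-0.001, -1.0, 0.0]], 'ft_force': [-0.157, 0.738, -0.014], 'wrist_torque': [0.01, 0.003, 0.009], 'grip_width': 0.086}
side 44.45592313377421 324.37034574307233 228.29728986464337 [ 1.96369716 -0.07733602  0.0462466 ] [-0.51083479  0.08614045  1.24850412] 1 dict_keys(['image', 'vfov', 'cx', 'cy', 'rvec', 'tvec', 'shot'])
stand [(0.61, [306, 345], 2390)]
fork [(0.75, [344, 388], 1062), (0.74, [267, 344], 540), (0.63, [344, 328], 1023), (0.61, [271, 270], 440), (0.28, [232, 276], 925)]
shaft [(0.76, [291, 352], 322)]
trough [(0.8, [221, 313], 752)]
bottle [(0.8, [229, 277], 961)]
fork_head [(0.84, [349, 390], 1115), (0.6, [265, 346], 575), (0.6, [271, 268], 479), (0.55, [344, 332], 1081)]
shaft_grip [(0.8, [294, 349], 337)]
top 44.277728172208036 317.6784645814906 245.32781511178743 [ 2.20235205 -2.14260043  0.12445522] [-0.10802819  0.4754926   1.18977324] 2 dict_keys(['image', 'vfov', 'cx', 'cy', 'rvec', 'tvec', 'shot'])
stand [(0.7, [225, 385], 1854), (0.38, [229, 355], 464), (0.17, [215, 390], 373)]
fork [(0.93, [201, 470], 339), (0.83, [238, 462], 348), (0.59, [279, 239], 558), (0.58, [220, 390], 369), (0.56, [286, 344], 315)]
shaft [(0.72, [228, 361], 594)]
trough [(0.9, [235, 175], 1480)]
bottle [(0.75, [276, 238], 573)]
fork_head [(0.87, [198, 471], 329), (0.7, [240, 464], 375), (0.68, [288, 343], 306), (0.64, [214, 392], 327)]
shaft_grip [(0.91, [229, 359], 536), (0.37, [224, 382], 1882)]
```

View pics/side0.png

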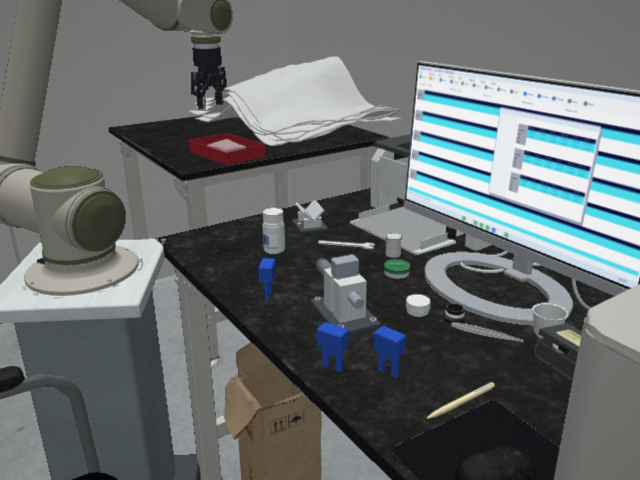

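View pics/top0.png

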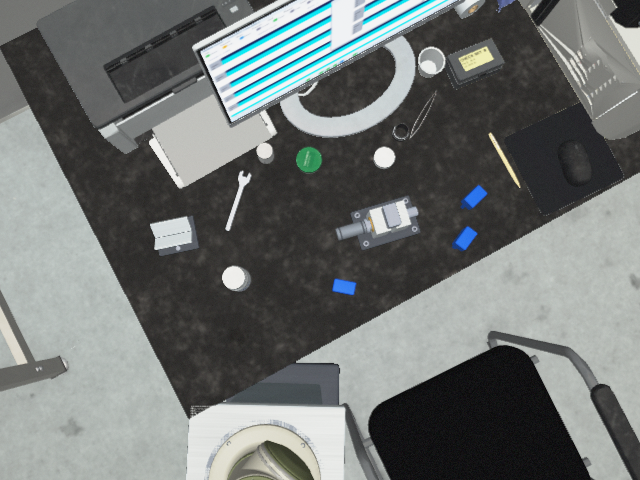

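Run:
```python
import cv2,numpy as np
a=cv2.imread("pics/side0.png")[190:390,230:430];b=cv2.imread("pics/top0.png")[150:330,300:500]
cv2.imwrite("pics/sidec.png",cv2.resize(a,None,fx=3,fy=3,interpolation=cv2.INTER_CUBIC))
cv2.imwrite("pics/topc.png",cv2.resize(b,None,fx=3,fy=3,interpolation=cv2.INTER_CUBIC))
```

```text
(no output)
```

View pics/sidec.png

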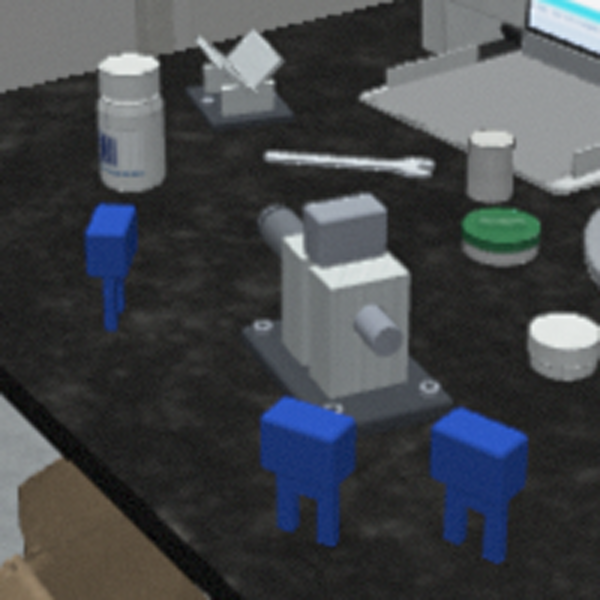

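View pics/topc.png

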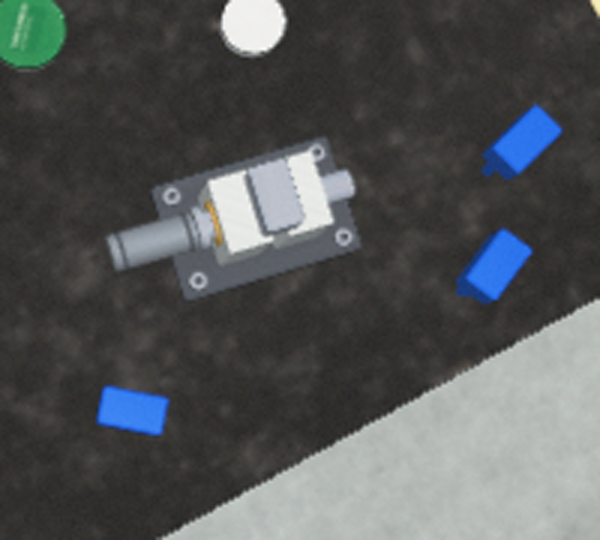

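The steel fork is at top (390,214) and side (345,266), sitting in the stand. Its look-alikes are three blue forks, at top (470,200), (462,238) and (344,287). In both close crops the chosen fork is grey steel and on the blocks. The handle points left in the top picture.

Run:
```python
import cv2,numpy as np
a=cv2.imread("pics/side0.png")[180:270,240:360];b=cv2.imread("pics/top0.png")[190:310,130:270]
cv2.imwrite("pics/sidet.png",cv2.resize(a,None,fx=6,fy=6,interpolation=cv2.INTER_CUBIC))
cv2.imwrite("pics/topt.png",cv2.resize(b,None,fx=5,fy=5,interpolation=cv2.INTER_CUBIC))
```

```text
(no output)
```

View pics/sidet.png

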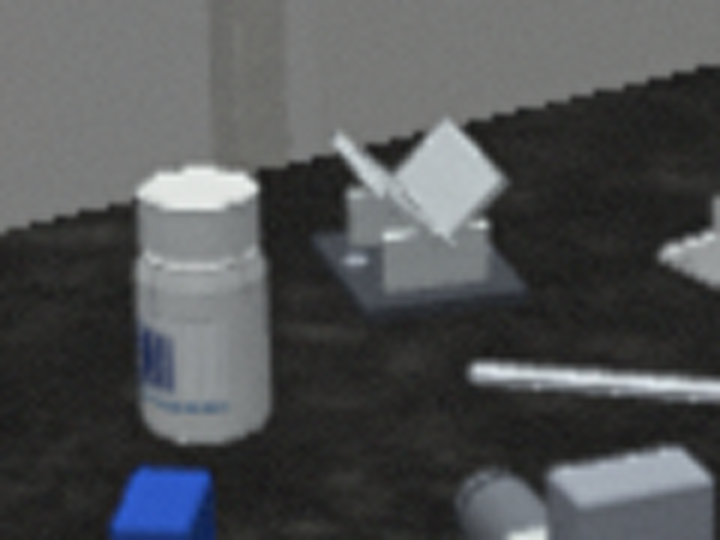

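View pics/topt.png

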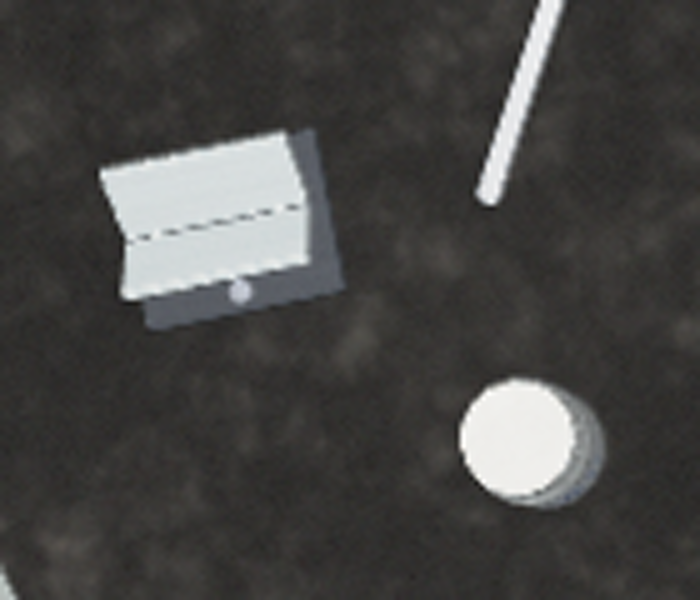

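```bash
cat > h.py <<'E'
import cv2,numpy as np
from scipy.optimize import least_squares
C={"side":(44.45592313377421,324.37034574307233,228.29728986464337,[1.96369716,-0.07733602,0.0462466],[-0.51083479,0.08614045,1.24850412]),
"top":(44.277728172208036,317.6784645814906,245.32781511178743,[2.20235205,-2.14260043,0.12445522],[-0.10802819,0.4754926,1.18977324])}
def proj(n,P):
    v,cx,cy,r,t=C[n];f=240/np.tan(np.radians(v/2))
    K=np.array([[f,0,cx],[0,f,cy],[0,0,1.]])
    return cv2.projectPoints(np.asarray(P,float).reshape(-1,3),np.array(r),np.array(t),K,None)[0].reshape(-1,2)
def ray(n,px,z):
    v,cx,cy,r,t=C[n];f=240/np.tan(np.radians(v/2));R=cv2.Rodrigues(np.array(r))[0]
    o=-R.T@np.array(t);d=R.T@np.array([(px[0]-cx)/f,(px[1]-cy)/f,1]);return o+d*(z-o[2])/d[2]
def W(p,L):
    c,s=np.cos(p[2]),np.sin(p[2]);L=np.asarray(L,float)
    return np.c_[p[0]+c*L[:,0]-s*L[:,1],p[1]+s*L[:,0]+c*L[:,1],L[:,2]]
def crop(c,f,o): return (np.asarray(c,float)+.5)/f-.5+np.array(o)
def fit(obs,p0):
    # obs: list of (cam,pixels,local)
    g=lambda p:np.concatenate([(proj(n,W(p,L))-px).ravel() for n,px,L in obs])
    s=least_squares(g,p0,loss="soft_l1",x_scale=[.01,.01,.1]);return s.x,np.round(g(s.x).reshape(-1,2),1).tolist()
E
python3 - <<'E'
from h import *
tc=lambda c:crop(c,3,(300,150));sc=lambda c:crop(c,3,(230,190))
tt=lambda c:crop(c,5,(130,190));st=lambda c:crop(c,6,(240,180))
foot=[(.065,.042,.012),(.065,-.042,.012),(-.065,-.042,.012),(-.065,.042,.012)]
o1=[("top",tc([(187,300),(152,188),(325,137),(360,245)]),foot)]
p0=[*ray("top",(386,222),.03)[:2],1.8]
print("stand top",fit(o1,p0))
o2=o1+[("side",sc([(243,335),(450,400)]),[(.065,.042,.012),(-.065,-.042,.012)])]
print("stand both",fit(o2,p0))
H=[(.013,-.022,.116),(-.013,-.022,.116),(-.013,.022,.116),(.013,.022,.116)]
f1=[("top",tc([(247,170),(290,160),(303,223),(263,235)]),H)]
print("fork top",fit(f1,p0))
f2=f1+[("side",sc([(305,210),(357,195),(386,212),(333,232)]),[H[3],H[0],H[1],H[2]])]
print("fork both",fit(f2,p0))
R=[(.038,-.0265,.056),(-.038,-.0265,.056),(-.038,.0265,.056),(.038,.0265,.056)]
F=[(-.042,-.035,.008),(-.042,.035,.008),(.042,.035,.008)]
t1=[("top",tt([(100,168),(288,132),(310,265),(122,298)]),R),("top",tt([(318,128),(344,288),(148,328)]),F)]
q0=[*ray("top",(172,235),.03)[:2],1.8]
print("trough top",fit(t1,q0))
t2=t1+[("side",st([(508,182),(448,118)]),[R[1],R[0]]),("side",st([(530,292),(370,312),(312,235)]),F)]
print("trough both",fit(t2,q0))
print("bottle",ray("top",tt([(518,438)])[0],.094), ray("side",st([(205,428)])[0],0))
print("blues top .07",[ray("top",x,.072)for x in((470,200),(462,238),(344,287))])
for n in C:
    v,cx,cy,r,t=C[n];R=cv2.Rodrigues(np.array(r))[0];print(n,"pos",-R.T@np.array(t))
E
```

```text
stand top (array([ 0.53276271, -0.2348197 ,  1.89907962]), [[-0.4, 0.5], [-0.9, -0.2], [0.3, -1.2], [1.1, 0.6]])
stand both (array([ 0.53185556, -0.23535458,  1.89020134]), [[-0.4, 0.8], [-0.5, -0.1], [0.8, -0.6], [1.3, 1.3], [-0.4, -3.3], [2.8, -0.4]])
fork top (array([ 0.53055726, -0.23419021,  1.82010802]), [[0.3, -0.6], [-0.9, -0.1], [0.1, 1.0], [0.3, -0.1]])
fork both (array([ 0.53061143, -0.23593121,  1.88753406]), [[0.6, 0.1], [-0.9, -0.4], [1.7, 0.3], [2.1, 0.2], [-1.0, -2.4], [4.5, -1.5], [1.2, -1.4], [-4.4, -3.7]])
trough top (array([0.49278698, 0.20103027, 1.78996182]), [[0.1, -0.1], [-0.1, 0.1], [-0.0, -0.9], [0.0, -0.3], [-0.1, 0.1], [0.4, 0.7], [-0.3, 0.3]])
trough both (array([0.49208391, 0.20074351, 1.79349864]), [[0.2, 0.4], [-0.0, 0.3], [0.1, -0.6], [0.2, 0.1], [-0.1, 0.3], [0.6, 1.0], [-0.1, 0.7], [0.5, -1.3], [1.6, -0.8], [0.7, -1.1], [-0.3, -1.1], [0.8, -0.5]])
bottle [0.40472735 0.06692902 0.094     ] [0.4018213  0.05703408 0.        ]
blues top .07 [array([ 0.57321383, -0.39699242,  0.072     ]), array([ 0.49611831, -0.38103856,  0.072     ]), array([ 0.39247116, -0.1484748 ,  0.072     ])]
side pos [ 0.42619805 -1.1555022   0.55705007]
top pos [ 0.35171031 -0.08423273  1.23390776]
```

```bash
cat >> h.py <<'E'
def box(cx,cy,z0,z1,lx,ly):
    v=[(cx+a*lx/2,cy+b*ly/2,z) for z in(z0,z1) for a,b in((-1,-1),(1,-1),(1,1),(-1,1))]
    e=[(i,(i+1)%4) for i in range(4)]+[(4+i,4+(i+1)%4) for i in range(4)]+[(i,i+4) for i in range(4)]
    return v,e
def draw(img,n,p,v,e,f,off,col):
    q=(proj(n,W(p,v))-np.array(off)+.5)*f-.5
    for a,b in e: cv2.line(img,tuple(np.round(q[a]).astype(int).tolist()),tuple(np.round(q[b]).astype(int).tolist()),col,1,cv2.LINE_AA)
E
python3 - <<'E'
from h import *
ims=[]
for n,fn,(x0,y0,w,h) in(("side","pics/side0.png",(290,230,110,110)),("top","pics/top0.png",(325,180,110,80))):
    a=cv2.imread(fn)[y0:y0+h,x0:x0+w];f=5 if n=="side" else 6;im=cv2.resize(a,None,fx=f,fy=f,interpolation=cv2.INTER_CUBIC)
    p=[.5319,-.2353,1.895]
    for b,c in((box(0,0,0,.012,.13,.084),(0,255,0)),(box(.0205,0,.012,.084,.03,.05),(255,255,0)),(box(-.0205,0,.012,.084,.03,.05),(255,255,0)),(box(0,0,.084,.116,.026,.044),(0,0,255)),(box(.079,0,.045,.071,.06,.026),(255,0,255)),(box(-.05,0,.048,.068,.02,.02),(255,0,255))):
        draw(im,n,p,*b,f,(x0,y0),c)
    cv2.imwrite(f"pics/ov_{n}.png",im)
E
```

```text
(no output)
```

View pics/ov_side.png

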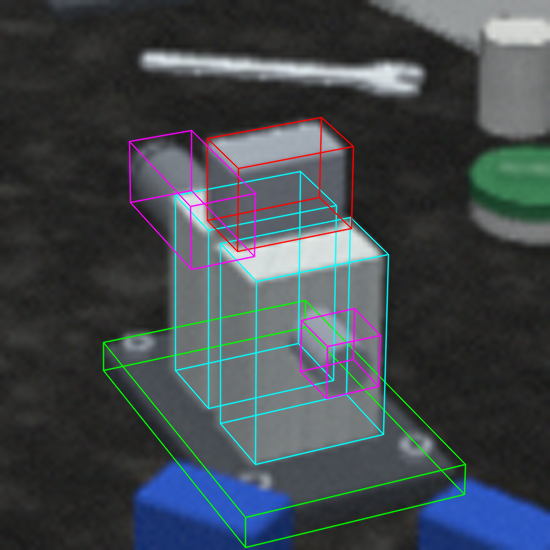

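View pics/ov_top.png

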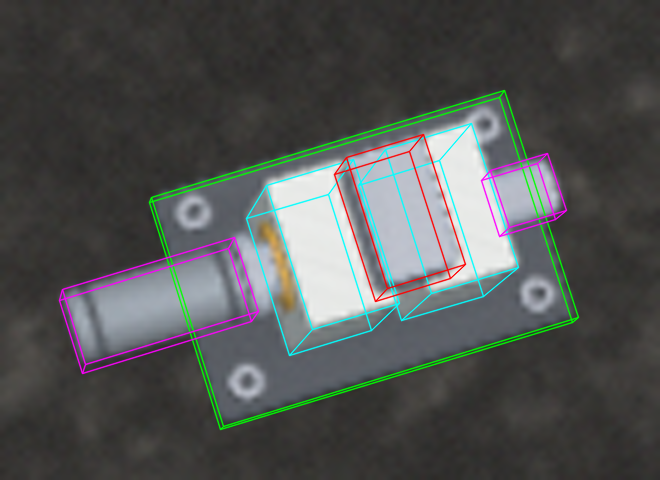

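Run:
```python
from h import *
tc=lambda c:crop(c,3,(300,150))
a=[ray("top",q,.058) for q in tc([(113,253),(351,185)])]
b=[ray("top",q,.058) for q in crop([(75,334),(562,185)],6,(325,180))]
for A in(a,b):
    d=A[0]-A[1];print(A,np.linalg.norm(d),np.arctan2(d[1],d[0]))
    u=d/np.linalg.norm(d);print("origin est",A[0]-.109*u,A[1]+.060*u)
for px in((300,205),(290,215),(290,310),(270,330),(300,320),(430,165),(120,170),(235,200),(309,160),(240,340)):print(px,ray("top",px,0).round(3))
```

```text
[array([ 0.49885407, -0.13348597,  0.058     ]), array([ 0.54952596, -0.29270839,  0.058     ])] 0.16709105475423314 1.8789073794693862
origin est [ 0.53190932 -0.23735295  0.058     ] [ 0.53133041 -0.2355339   0.058     ]
[array([ 0.49631084, -0.13304302,  0.058     ]), array([ 0.5514924 , -0.29589572,  0.058     ])] 0.17194768417535344 1.8974977084467275
origin est [ 0.53129119 -0.23627759  0.058     ] [ 0.53223716 -0.23906936  0.058     ]
(300, 205) [ 0.566 -0.055  0.   ]
(290, 215) [ 0.544 -0.035  0.   ]
(290, 310) [ 0.344 -0.041  0.   ]
(270, 330) [ 0.302 -0.001  0.   ]
(300, 320) [ 0.324 -0.063  0.   ]
(430, 165) [ 0.66  -0.331  0.   ]
(120, 170) [0.63  0.329 0.   ]
(235, 200) [0.572 0.082 0.   ]
(309, 160) [ 0.664 -0.072  0.   ]
(240, 340) [0.28 0.06 0.  ]
```

Call:
carry_out(
  plan=[
    [[0,0,0],[0,9.2,0],0.085],
    [[0,0,0],[0,9.2,0],0.085],
    [[0,0,0],[0,9.2,0],0.085],
    [[0,0,0],[0,9.2,0],0.085],
    [[0,0,0],[0,9.2,0],0.085],
    [[0,0,0],[0,0,0],0.085],
  ],
  force=40,
)

```text
time_s: 1.55
position: [0.2376, 0.496, 0.2313]
tool_rot: [[0.948, 0.0, -0.317], [0.317, 0.0, 0.948], [0.0, -1.0, 0.0]]
ft_force: [-0.4, -0.1, 0.4]
grip_width: 0.0849
```

Call:
carry_out(
  plan=[
    [[0.003,0,-0.049],[0,0,0],0.085],
    [[0.003,0,-0.049],[0,0,0],0.085],
    [[0.003,0,-0.049],[0,0,0],0.085],
    [[0.003,0,-0.049],[0,0,0],0.085],
    [[0.003,0,-0.049],[0,0,0],0.085],
    [[0.003,0,-0.049],[0,0,0],0.085],
    [[0.003,0,-0.049],[0,0,0],0.085],
    [[0.003,0,-0.049],[0,0,0],0.085],
  ],
)

```text
time_s: 2.55
position: [0.3846, 0.1301, 0.2316]
tool_rot: [[0.948, 0.001, -0.319], [0.319, 0.0, 0.948], [0.001, -1.0, -0.0]]
ft_force: [0.7, 0.9, -0.0]
grip_width: 0.0855
```

Call:
carry_out(
  plan=[
    [[0.003,0,-0.049],[0,0,0],0.085],
    [[0.003,0,-0.049],[0,0,0],0.085],
    [[0.003,0,-0.049],[0,0,0],0.085],
    [[0.003,0,-0.049],[0,0,0],0.085],
    [[0.003,0,-0.049],[0,0,0],0.085],
    [[0.003,0,-0.049],[0,0,0],0.085],
    [[0.003,0,-0.049],[0,0,0],0.085],
    [[0,0,0],[0,0,0],0.085],
  ],
)

```text
time_s: 3.55
position: [0.5129, -0.19, 0.2306]
tool_rot: [[0.949, -0.0, -0.316], [0.316, -0.0, 0.949], [-0.0, -1.0, 0.0]]
ft_force: [0.0, 0.7, -0.8]
grip_width: 0.0852
```

```bash
cat >> h.py <<'E'
def to(target,yaw_deg=None):
    from rig import env
    s=env.observe();R=np.array(s["tool_rot"]);p=np.array(s["position"])
    print("t",round(s["time_s"],2),"pos",p.round(4),"xyaw",np.degrees(np.arctan2(R[1,0],R[0,0])).round(2),"y",R[:,1].round(4),"F",np.round(s["ft_force"],1),"w",round(s["grip_width"],4))
    d=np.array(target)-p;print("shift tool",(R.T@d).round(4))
    if yaw_deg is not None:
        t=np.radians(yaw_deg);G=np.array([[np.cos(t),0,-np.sin(t)],[np.sin(t),0,np.cos(t)],[0,-1,0]])
        print("rotvec",np.degrees(cv2.Rodrigues(R.T@G)[0].ravel()).round(2),"shift after turn",(G.T@d).round(4))
E
python3 -c "
from h import *
to([.5316,-.236,.160],18.3)"
```

```text
t 3.55 pos [ 0.5129 -0.19    0.2306] xyaw 18.43 y [-4.e-04 -0.e+00 -1.e+00] F [ 0.   0.7 -0.8] w 0.0852
shift tool [ 0.0032  0.0705 -0.0496]
rotvec [-0.    0.13 -0.02] shift after turn [ 0.0033  0.0706 -0.0496]
```

Call:
carry_out(
  plan=[
    [[0.0016,0,-0.0248],[0,0,0],0.085],
    [[0.0016,0,-0.0248],[0,0,0],0.085],
    [[0,0.035,0],[0,0,0],0.075],
    [[0,0.035,0],[0,0,0],0.075],
    [[0,0,0],[0,0,0],0.075],
  ],
)

```text
time_s: 4.18
position: [0.53, -0.232, 0.1596]
tool_rot: [[0.948, -0.004, -0.318], [0.318, 0.003, 0.948], [-0.003, -1.0, 0.004]]
ft_force: [0.0, 0.3, 0.8]
grip_width: 0.075
```

Run:
```python
from h import *
from rig import env
to([.5316,-.236,.089],18.3)
x0,y0,w,h=290,200,120,120
ims=[]
for n,(x0,y0) in(("side",(290,200)),("top",(330,150))):
    p=env.get_image(n);a=p["image"][y0:y0+120,x0:x0+120,::-1].copy();im=cv2.resize(a,None,fx=3.3,fy=3.3,interpolation=cv2.INTER_CUBIC)
    ims.append(im)
cv2.imwrite("pics/a1.png",np.hstack(ims))
```

```text
t 4.17 pos [ 0.53   -0.232   0.1596] xyaw 18.56 y [-0.0041  0.003  -1.    ] F [0.  0.3 0.8] w 0.075
shift tool [ 0.0004  0.0706 -0.0046]
rotvec [-0.24  0.26 -0.17] shift after turn [ 0.0002  0.0706 -0.0043]
```

View pics/a1.png

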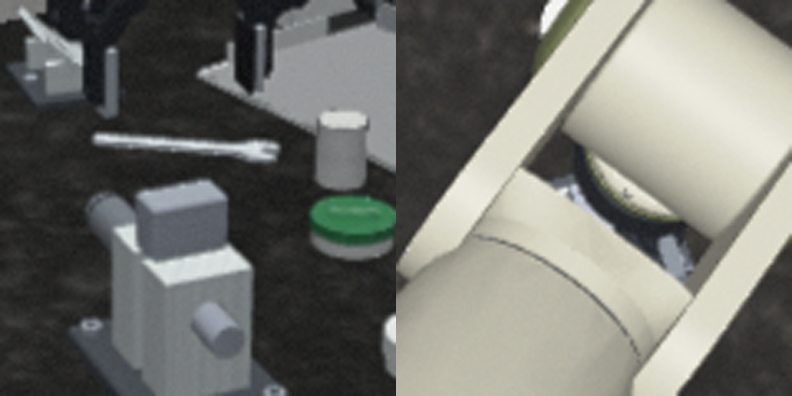

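Call:
carry_out(
  plan=[
    [[0,0.02,0],[0,0,0],0.075],
    [[0,0.02,0],[0,0,0],0.075],
    [[0,0.01,0],[0,0,0],0.075],
    [[0,0,0],[0,0,0],0.075],
    [[0,0,0],[0,0,0],0.075],
  ],
)

```text
time_s: 4.9
position: [0.5315, -0.2335, 0.1125]
tool_rot: [[0.949, 0.002, -0.316], [0.316, -0.001, 0.949], [0.001, -1.0, -0.002]]
ft_force: [-0.2, 0.7, 1.0]
grip_width: 0.075
```

Run:
```python
from h import *
from rig import env
to([.5316,-.236,.089],18.3)
p=env.get_image("side");im=cv2.resize(p["image"][210:310,290:400,::-1],None,fx=5,fy=5,interpolation=cv2.INTER_CUBIC)
cv2.imwrite("pics/a2.png",im)
```

```text
t 4.9 pos [ 0.5315 -0.2335  0.1125] xyaw 18.41 y [ 0.0016 -0.0011 -1.    ] F [-0.2  0.7  1. ] w 0.075
shift tool [-0.0007  0.0235 -0.0023]
rotvec [0.09 0.11 0.07] shift after turn [-0.0007  0.0235 -0.0024]
```

View pics/a2.png

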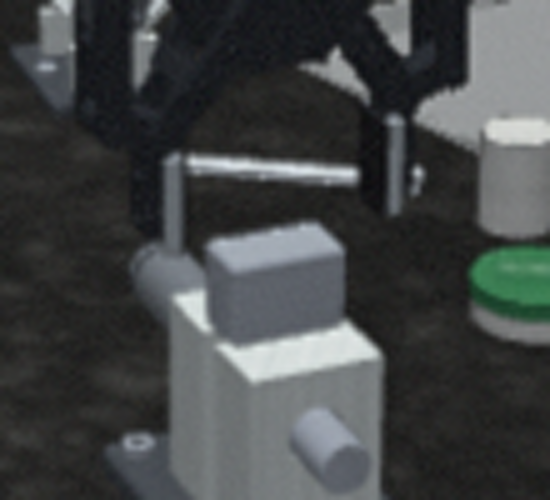

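Run:
```python
from h import *
for P in((.5315,-.2335,.123),(.5315,-.2335,.116),(.5316,-.236,.116),(.5290,-.236,.116)):
    print(P,(proj("side",[P])-np.array([290,210]))*5)
v=np.array([.95,.315,0])*.0375
print((proj("side",[np.array([.5315,-.2335,.123])+v,np.array([.5315,-.2335,.123])-v])-np.array([290,210]))*5)
H=[(.013,-.022,.116),(-.013,-.022,.116),(-.013,.022,.116),(.013,.022,.116),(-.013,-.022,.084),(-.013,.022,.084)]
print((proj("side",W([.5316,-.236,1.89],H))-np.array([290,210]))*5)
```

```text
(0.5315, -0.2335, 0.123) [[276.44219089 219.33072007]]
(0.5315, -0.2335, 0.116) [[276.24358003 237.50139119]]
(0.5316, -0.236, 0.116) [[277.31005794 240.56456312]]
(0.529, -0.236, 0.116) [[269.88782263 240.83472416]]
[[373.20944468 201.57567003]
 [177.11960843 237.55462695]]
[[318.49529381 215.56372936]
 [350.51444784 244.68624384]
 [234.57650862 266.5052756 ]
 [204.57478133 236.46929523]
 [348.73063127 326.91084887]
 [234.16666144 349.72702906]]
```

Call:
carry_out(
  plan=[
    [[-0.001,0.01,-0.002],[0,0,0],0.075],
    [[0,0.01,0],[0,0,0],0.075],
    [[0,0.002,0],[0,0,0],0.075],
    [[0,0,0],[0,0,0],0.075],
    [[0,0,0],[0,0,0],0.06],
    [[0,0,0],[0,0,0],0.055],
    [[0,0,0],[0,0,0],0.052],
    [[0,0,0],[0,0,0],0.05],
  ],
  force=20,
)

```text
time_s: 5.95
position: [0.5307, -0.2355, 0.0894]
tool_rot: [[0.949, 0.0, -0.316], [0.316, -0.0, 0.949], [0.0, -1.0, -0.0]]
ft_force: [0.1, -0.7, -0.3]
grip_width: 0.0502
```

Run:
```python
from h import *
from rig import env
to([.5316,-.236,.089],18.3)
p=env.get_image("side");im=cv2.resize(p["image"][210:310,290:400,::-1],None,fx=5,fy=5,interpolation=cv2.INTER_CUBIC)
cv2.imwrite("pics/a3.png",im)
```

```text
t 5.95 pos [ 0.5307 -0.2355  0.0894] xyaw 18.4 y [ 1.e-04 -0.e+00 -1.e+00] F [ 0.1 -0.7 -0.3] w 0.0502
shift tool [ 0.0007  0.0004 -0.0008]
rotvec [0.  0.1 0. ] shift after turn [ 0.0007  0.0004 -0.0008]
```

View pics/a3.png

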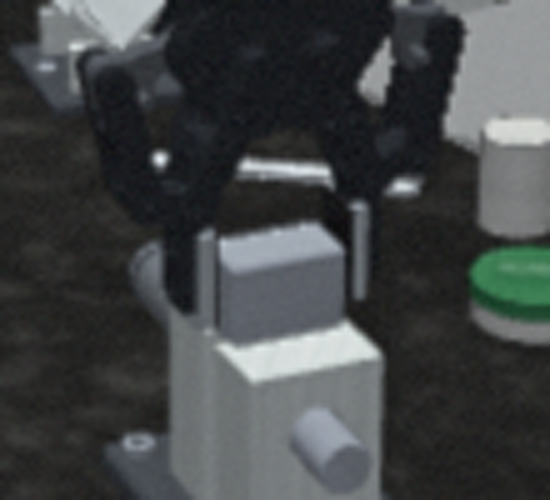

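Both pads straddle the head: the left pad is at x≈206, the head at 218–345, and the right pad at x≈360 in the 5x crop. The grip is centred, so I'll close and lift.

Call:
carry_out(
  plan=[
    [[0,0,0],[0,0,0],0.04],
    [[0,0,0],[0,0,0],0.038],
    [[0,0,0],[0,0,0],0.036],
    [[0,0,0],[0,0,0],0.036],
    [[0,-0.006,0],[0,0,0],0.036],
    [[0,-0.008,0],[0,0,0],0.036],
  ],
  force=40,
)

```text
time_s: 6.75
position: [0.5305, -0.2352, 0.1032]
tool_rot: [[0.949, -0.001, -0.316], [0.316, 0.001, 0.949], [-0.001, -1.0, 0.001]]
ft_force: [0.4, 0.6, -1.3]
grip_width: 0.0435
```

Call:
carry_out(
  plan=[
    [[0,-0.01,0],[0,0,0],0.036],
    [[0,-0.01,0],[0,0,0],0.036],
    [[0,-0.01,0],[0,0,0],0.036],
    [[0,-0.012,0],[0,0,0],0.036],
    [[0,-0.02,0],[0,0,0],0.036],
    [[0,-0.02,0],[0,0,0],0.036],
    [[0,0,0],[0,0,0],0.036],
  ],
)

```text
time_s: 7.62
position: [0.5312, -0.2358, 0.1869]
tool_rot: [[0.949, 0.003, -0.316], [0.316, -0.002, 0.949], [0.002, -1.0, -0.003]]
ft_force: [-0.4, 1.0, -1.7]
grip_width: 0.0435
```

Run:
```python
from h import *
from rig import env
to([.595,-.025,.185],18.3)
p=env.get_image("side");im=cv2.resize(p["image"][180:340,270:430,::-1],None,fx=3.5,fy=3.5,interpolation=cv2.INTER_CUBIC)
cv2.imwrite("pics/a4.png",im)
```

```text
t 7.62 pos [ 0.5312 -0.2358  0.1869] xyaw 18.4 y [ 0.0026 -0.0019 -1.    ] F [-0.4  1.  -1.7] w 0.0435
shift tool [0.1271 0.0017 0.1799]
rotvec [0.15 0.1  0.11] shift after turn [0.1268 0.0019 0.1801]
```

View pics/a4.png

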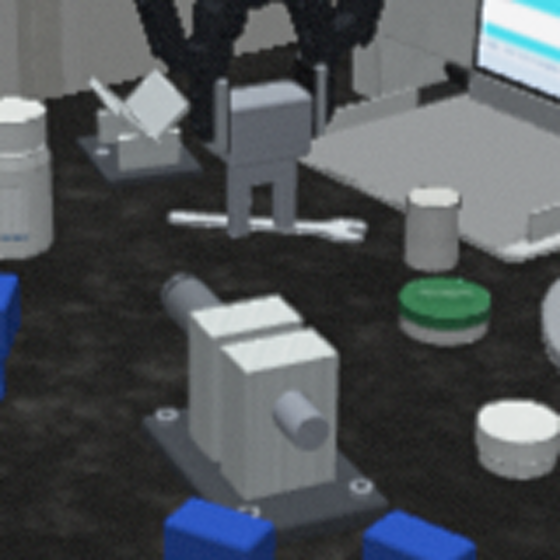

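Call:
carry_out(
  plan=[
    [[0.021,0,0.03],[0,0,0],0.036],
    [[0.021,0,0.03],[0,0,0],0.036],
    [[0.021,0,0.03],[0,0,0],0.036],
    [[0.021,0,0.03],[0,0,0],0.036],
    [[0.021,0,0.03],[0,0,0],0.036],
    [[0.022,0,0.03],[0,0,0],0.036],
    [[0,0,0],[0,0,0],0.036],
  ],
)

```text
time_s: 8.55
position: [0.5943, -0.0223, 0.1841]
tool_rot: [[0.948, -0.002, -0.319], [0.319, 0.001, 0.948], [-0.002, -1.0, 0.001]]
ft_force: [-0.3, -1.1, -1.5]
grip_width: 0.0433
```

Call:
carry_out(
  plan=[
    [[0,0.03,0],[0,0,0],0.036],
    [[0,0.03,0],[0,0,0],0.036],
    [[0,0.03,0],[0,0,0],0.036],
    [[0,0.025,0],[0,0,0],0.036],
    [[0,0.012,0],[0,0,0],0.036],
    [[0,0.005,0],[0,0,0],0.036],
    [[0,0,0],[0,0,0],0.036],
    [[0,0,0],[0,0,0],0.036],
  ],
)

```text
time_s: 9.55
position: [0.5948, -0.0247, 0.0542]
tool_rot: [[0.949, 0.001, -0.316], [0.316, -0.0, 0.949], [0.001, -1.0, -0.001]]
ft_force: [0.5, 0.2, -1.7]
grip_width: 0.0433
```

Run:
```python
from h import *
from rig import env
to([.595,-.025,.045],18.4)
p=env.get_image("side");im=cv2.resize(p["image"][180:320,290:430,::-1],None,fx=4,fy=4,interpolation=cv2.INTER_CUBIC)
cv2.imwrite("pics/a5.png",im)
```

```text
t 9.55 pos [ 0.5948 -0.0247  0.0542] xyaw 18.4 y [ 1.4e-03 -4.0e-04 -1.0e+00] F [ 0.5  0.2 -1.7] w 0.0433
shift tool [ 0.0001  0.0092 -0.0003]
rotvec [0.05 0.   0.07] shift after turn [ 0.0001  0.0092 -0.0003]
```

View pics/a5.png

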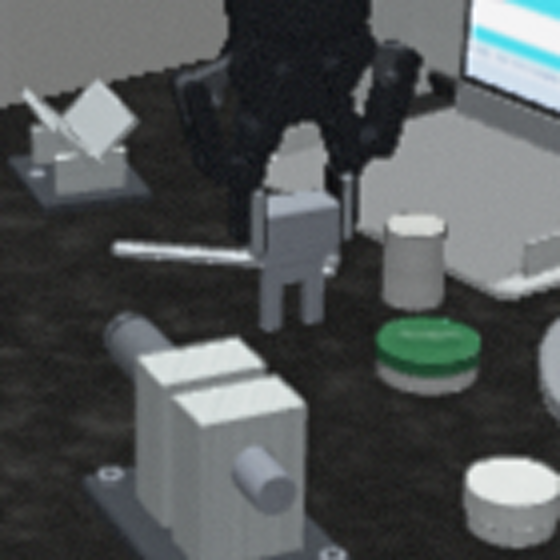

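Call:
carry_out(
  plan=[
    [[0,0.004,0],[0,0,0],0.036],
    [[0,0.003,0],[0,0,0],0.036],
    [[0,0.001,0],[0,0,0],0.036],
    [[0,0.001,0],[0,0,0],0.036],
    [[0,0,0],[0,0,0],0.036],
  ],
)

```text
time_s: 10.22
position: [0.5944, -0.0246, 0.0455]
tool_rot: [[0.949, 0.0, -0.316], [0.316, -0.0, 0.949], [0.0, -1.0, -0.0]]
ft_force: [-4.0, -0.1, 9.8]
grip_width: 0.0436
```

Contact, about 10 N upward. Now I'll release gently and rise.

Call:
carry_out(
  plan=[
    [[0,0,0],[0,0,0],0.05],
    [[0,0,0],[0,0,0],0.06],
    [[0,0,0],[0,0,0],0.065],
    [[0,-0.02,0],[0,0,0],0.065],
    [[0,-0.04,0],[0,0,0],0.065],
    [[0,-0.05,0],[0,0,0],0.065],
    [[0,-0.03,0],[0,0,0],0.07],
    [[0,0,0],[0,0,0],0.07],
  ],
  force=20,
)

```text
time_s: 11.22
position: [0.5952, -0.0248, 0.1865]
tool_rot: [[0.949, 0.005, -0.316], [0.316, -0.001, 0.949], [0.004, -1.0, -0.003]]
ft_force: [0.7, -1.2, 0.2]
grip_width: 0.0698
```

Run:
```python
from h import *
from rig import env
y=1.89;g=np.array([.5316+.08*np.cos(y),-.236+.08*np.sin(y),.150]);print(g)
to(g,18.3)
for n in("side","top"):
    p=env.get_image(n);cv2.imwrite(f"pics/b_{n}.png",p["image"][:,:,::-1])
    print(n,{t:[(round(float(d["conf"]),2),[round(float(x)) for x in d["pixel"]]) for d in env.outline_of(t,p)][:3] for t in("stand","shaft")})
```

```text
[ 0.50649516 -0.16004115  0.15      ]
t 11.22 pos [ 0.5952 -0.0248  0.1865] xyaw 18.41 y [ 0.0046 -0.0011 -1.    ] F [ 0.7 -1.2  0.2] w 0.0698
shift tool [-0.1271  0.0363 -0.1003]
rotvec [0.14 0.11 0.23] shift after turn [-0.1267  0.0365 -0.1006]
side {'stand': [(0.63, [290, 350]), (0.61, [302, 344])], 'shaft': [(0.54, [293, 349])]}
top {'stand': [(0.58, [222, 388])], 'shaft': [(0.95, [227, 360])]}
```

View pics/b_side.png

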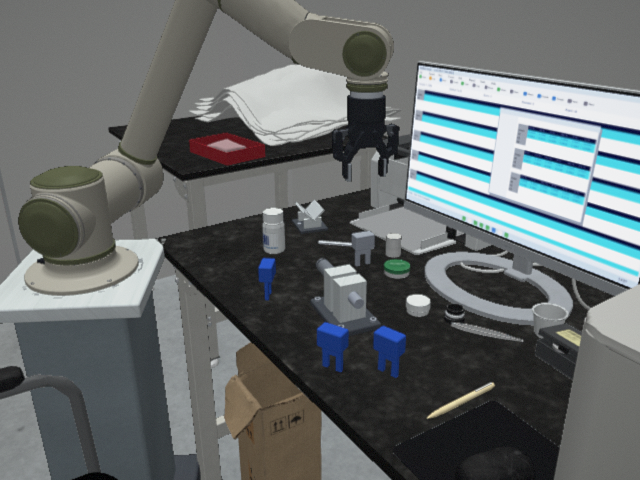

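View pics/b_top.png

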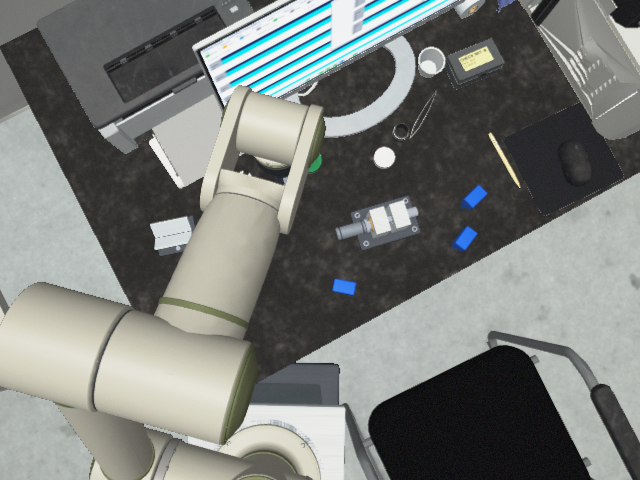

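The fork stands upright on the bench at side (363,248), and the stand looks unmoved. I'll refine the shaft axis with an overlay.

Run:
```python
from h import *
p=[.5316,-.236,1.89]
out=[]
for n,(x0,y0,w,h),f in(("top",(325,185,105,70),7),):
    a=cv2.imread(f"pics/b_{n}.png")[y0:y0+h,x0:x0+w];im=cv2.resize(a,None,fx=f,fy=f,interpolation=cv2.INTER_CUBIC)
    for b,c in((([(s*.065,t*.042,.012) for s,t in((1,1),(1,-1),(-1,-1),(-1,1))],[(0,1),(1,2),(2,3),(3,0)]),(0,255,0)),
      (([(s,t*.025,.084) for s,t in((.0355,1),(.0355,-1),(-.0355,-1),(-.0355,1),(.0055,1),(.0055,-1),(-.0055,1),(-.0055,-1))],[(0,1),(1,2),(2,3),(3,0),(4,5),(6,7)]),(255,255,0)),
      (([(.109,0,.058),(-.06,0,.058),(.109,.013,.058),(.049,.013,.058),(.109,-.013,.058),(.049,-.013,.058)],[(0,1),(2,3),(4,5),(2,4)]),(255,0,255))):
        draw(im,n,p,*b,f,(x0,y0),c)
    cv2.imwrite("pics/ov3.png",im)
```

View pics/ov3.png

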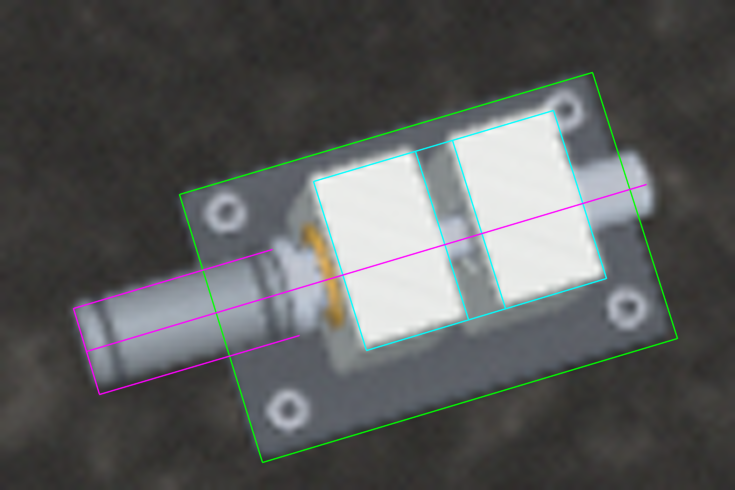

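Run:
```python
from h import *
im=cv2.imread("pics/b_top.png")
g=cv2.cvtColor(im,cv2.COLOR_BGR2GRAY)
m=np.zeros_like(g);sub=cv2.GaussianBlur(g,(3,3),0)[185:255,325:430]
m[185:255,325:430]=(sub>200)*255
nn,lab,st,ce=cv2.connectedComponentsWithStats(m)
pts=[]
for i in range(1,nn):
    if st[i,4]>150:
        c=np.argwhere(lab==i)[:,::-1].astype(np.float32)
        w=np.array([ray("top",q,.084)[:2] for q in c])
        r=cv2.minAreaRect((w*1000).astype(np.float32));mu=w.mean(0)
        # second moment
        C=np.cov(w.T);e,v=np.linalg.eigh(C);print(st[i,4],"centroid",mu.round(4),"rect",np.round(r[0],1),np.round(r[1],1),r[2],"long axis deg",np.degrees(np.arctan2(v[1,1],v[0,1])).round(1), "dims",np.sqrt(12*e).round(4));pts.append(mu)
print("mid",np.mean(pts,0),pts[0]-pts[1],np.linalg.norm(pts[0]-pts[1]),np.arctan2(*(pts[0]-pts[1])[::-1]))
# shaft mask from net
from rig import env
```

```text
362 centroid [ 0.5391 -0.2547] rect [ 539.5 -255.7] [48.3 31.4] 19.144187927246094 long axis deg -162.1 dims [0.0296 0.0479]
363 centroid [ 0.5261 -0.2158] rect [ 526.5 -216.6] [48.3 30.7] 19.335878372192383 long axis deg -160.5 dims [0.0296 0.048 ]
mid [ 0.53262345 -0.23525196] [ 0.01295211 -0.03891802] 0.041016702559165834 -1.249521352646096
```

Call:
carry_out(
  plan=[
    [[-0.0213,0,-0.0166],[0,0,0],0.07],
    [[-0.0213,0,-0.0166],[0,0,0],0.07],
    [[-0.0213,0,-0.0166],[0,0,0],0.07],
    [[-0.0213,0,-0.0166],[0,0,0],0.07],
    [[-0.0213,0,-0.0166],[0,0,0],0.07],
    [[-0.021,0,-0.0166],[0,0,0],0.07],
    [[0,0,0],[0,0,0],0.06],
    [[0,0,0],[0,0,0],0.06],
  ],
)

```text
time_s: 12.52
position: [0.5051, -0.1589, 0.184]
tool_rot: [[0.949, -0.0, -0.316], [0.316, 0.001, 0.949], [-0.0, -1.0, 0.001]]
ft_force: [-0.1, 0.1, -0.9]
grip_width: 0.0599
```

Call:
carry_out(
  plan=[
    [[0,0.03,0],[0,0,0],0.06],
    [[0,0.03,0],[0,0,0],0.06],
    [[0,0.025,0],[0,0,0],0.06],
    [[0,0,0],[0,0,0],0.06],
    [[0,0,0],[0,0,0],0.06],
  ],
)

```text
time_s: 13.15
position: [0.5055, -0.1592, 0.1002]
tool_rot: [[0.949, 0.001, -0.316], [0.316, -0.001, 0.949], [0.001, -1.0, -0.001]]
ft_force: [0.1, 0.1, -0.4]
grip_width: 0.0602
```

Run:
```python
from h import *
from rig import env
to([.5057,-.1596,.037],18.4)
p=env.get_image("side");im=cv2.resize(p["image"][210:330,280:400,::-1],None,fx=4.8,fy=4.8,interpolation=cv2.INTER_CUBIC)
cv2.imwrite("pics/c1.png",im)
p=env.get_image("top");im=cv2.resize(p["image"][180:260,310:430,::-1],None,fx=5,fy=5,interpolation=cv2.INTER_CUBIC)
cv2.imwrite("pics/c1t.png",im)
```

```text
t 13.15 pos [ 0.5055 -0.1592  0.1002] xyaw 18.44 y [ 1.1e-03 -6.0e-04 -1.0e+00] F [ 0.1  0.1 -0.4] w 0.0602
shift tool [-0.      0.0632 -0.0004]
rotvec [0.05 0.04 0.05] shift after turn [ 0.      0.0632 -0.0005]
```

View pics/c1.png

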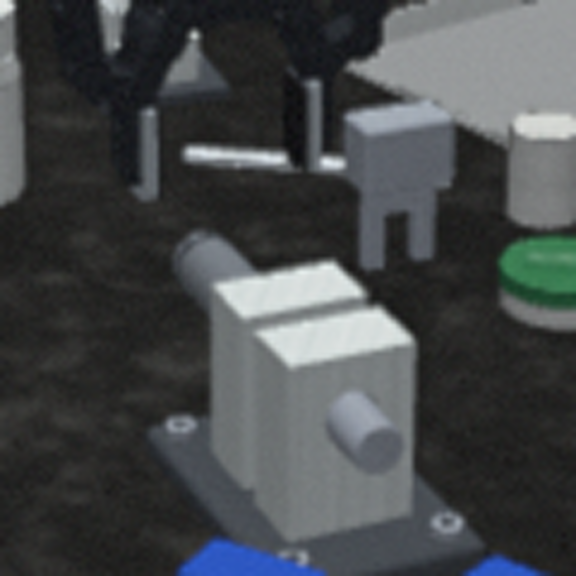

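View pics/c1t.png

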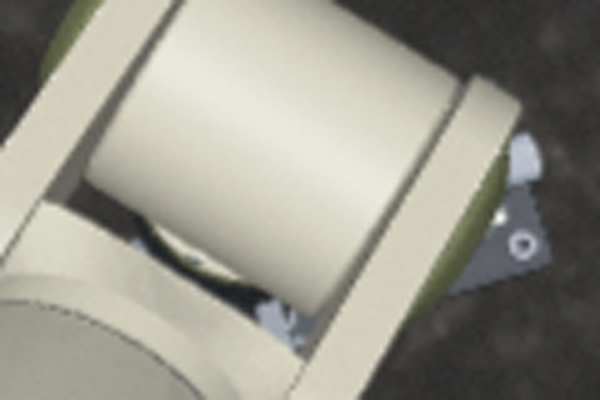

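Call:
carry_out(
  plan=[
    [[0,0.02,0],[0,0,0],0.06],
    [[0,0.02,0],[0,0,0],0.06],
    [[0,0.014,0],[0,0,0],0.06],
    [[0,0.007,0],[0,0,0],0.05],
    [[0,0,0],[0,0,0],0.04],
    [[0,0,0],[0,0,0],0.034],
    [[0,0,0],[0,0,0],0.034],
  ],
  force=20,
)

```text
time_s: 14.12
position: [0.5051, -0.1595, 0.0388]
tool_rot: [[0.949, 0.001, -0.316], [0.316, -0.0, 0.949], [0.001, -1.0, -0.001]]
ft_force: [0.4, 0.2, 0.2]
grip_width: 0.0342
```

Run:
```python
from h import *
from rig import env
to([.5057,-.1596,.037],18.4)
p=env.get_image("side");im=cv2.resize(p["image"][210:330,280:400,::-1],None,fx=4.8,fy=4.8,interpolation=cv2.INTER_CUBIC)
cv2.imwrite("pics/c2.png",im)
```

```text
t 14.12 pos [ 0.5051 -0.1595  0.0388] xyaw 18.4 y [ 9.e-04 -5.e-04 -1.e+00] F [0.4 0.2 0.2] w 0.0342
shift tool [ 0.0005  0.0018 -0.0003]
rotvec [ 0.04 -0.    0.04] shift after turn [ 0.0005  0.0018 -0.0003]
```

View pics/c2.png

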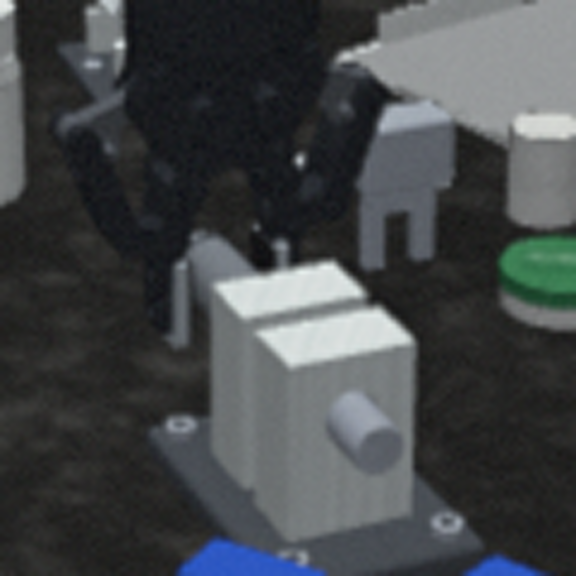

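Call:
carry_out(
  plan=[
    [[0,0.001,0],[0,0,0],0.03],
    [[0,0,0],[0,0,0],0.028],
    [[0,0,0],[0,0,0],0.026],
    [[0,0,0],[0,0,0],0.024],
    [[0,0,0],[0,0,0],0.022],
    [[0,0,0],[0,0,0],0.02],
  ],
  force=20,
)

```text
time_s: 14.92
position: [0.5054, -0.1592, 0.0375]
tool_rot: [[0.949, 0.001, -0.316], [0.316, -0.0, 0.949], [0.001, -1.0, -0.0]]
ft_force: [5.0, 3.6, 1.0]
grip_width: 0.0253
```

Call:
carry_out(
  plan=[
    [[0.0005,0,0],[0,0,0],0.018],
    [[0.0005,0,0],[0,0,0],0.018],
    [[0,0,0],[0,0,0],0.018],
    [[0,0,0],[0,0,0],0.018],
  ],
  force=60,
)

```text
time_s: 15.42
position: [0.5058, -0.1591, 0.0374]
tool_rot: [[0.949, 0.0, -0.316], [0.316, -0.0, 0.949], [-0.0, -1.0, -0.0]]
ft_force: [1.4, 2.0, 2.5]
grip_width: 0.0239
```

Call:
carry_out(
  plan=[
    [[0,0,0],[0,0,0],0.015],
    [[0,0,0],[0,0,0],0.015],
    [[0,0,0.002],[0,0,0],0.015],
    [[0,0,0.003],[0,0,0],0.015],
    [[0,0,0.003],[0,0,0],0.015],
    [[0,0,0.003],[0,0,0],0.015],
    [[0,0,0],[0,0,0],0.015],
  ],
  force=100,
)

```text
time_s: 16.3
position: [0.5021, -0.1481, 0.0373]
tool_rot: [[0.949, -0.001, -0.316], [0.316, 0.001, 0.949], [-0.0, -1.0, 0.001]]
ft_force: [0.9, 0.4, 2.7]
grip_width: 0.0232
```

Run:
```python
from h import *
from rig import env
to([.5057,-.1596,.037],18.4)
s=env.observe();R=np.array(s["tool_rot"]);print("F tool",(R.T@s["ft_force"]).round(1),"M tool",(R.T@s["wrist_torque"]).round(2))
p=env.get_image("side");im=cv2.resize(p["image"][210:330,280:400,::-1],None,fx=4.8,fy=4.8,interpolation=cv2.INTER_CUBIC)
cv2.imwrite("pics/c3.png",im)
```

```text
t 16.3 pos [ 0.5021 -0.1481  0.0373] xyaw 18.42 y [-5.e-04  6.e-04 -1.e+00] F [0.9 0.4 2.7] w 0.0232
shift tool [-0.0002  0.0003 -0.012 ]
rotvec [-0.04  0.02 -0.02] shift after turn [-0.0002  0.0003 -0.012 ]
F tool [ 1.  -2.7  0.1] M tool [-0.16 -0.04 -0.29]
```

View pics/c3.png

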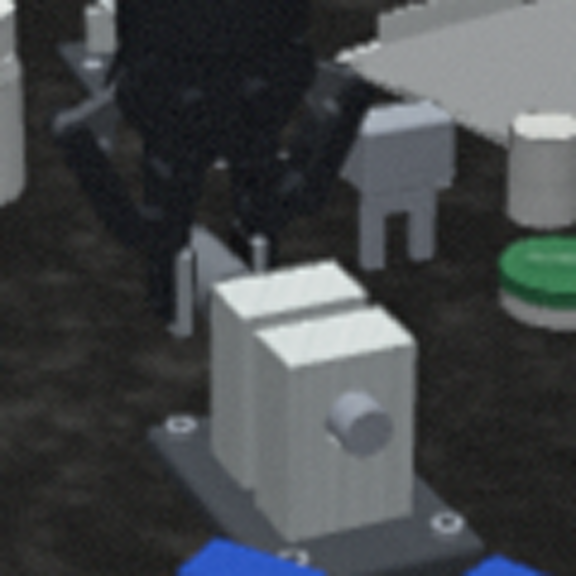

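Call:
carry_out(
  plan=[
    [[0,-0.0003,0.004],[0,0,0],0.015],
    [[0,0,0.005],[0,0,0],0.015],
    [[0,0,0.005],[0,0,0],0.015],
    [[0,0,0.005],[0,0,0],0.015],
    [[0,0,0.005],[0,0,0],0.015],
    [[0,0,0.005],[0,0,0],0.015],
    [[0,0,0.005],[0,0,0],0.015],
    [[0,0,0],[0,0,0],0.015],
  ],
)

```text
time_s: 17.35
position: [0.4912, -0.1157, 0.0375]
tool_rot: [[0.949, -0.001, -0.316], [0.316, 0.001, 0.949], [-0.001, -1.0, 0.001]]
ft_force: [-1.0, 1.4, 0.2]
grip_width: 0.0233
```

Run:
```python
from h import *
from rig import env
u=np.array([-.316,.949])
to([.5058-.316*.115,-.1591+.949*.115,.0373],18.4)
s=env.observe();R=np.array(s["tool_rot"]);print("F tool",(R.T@s["ft_force"]).round(1),"M tool",(R.T@s["wrist_torque"]).round(2))
```

```text
t 17.35 pos [ 0.4912 -0.1157  0.0375] xyaw 18.42 y [-1.e-03  8.e-04 -1.e+00] F [-1.   1.4  0.2] w 0.0233
shift tool [0.0002 0.0003 0.0692]
rotvec [-0.06  0.02 -0.04] shift after turn [0.0001 0.0002 0.0692]
F tool [-0.5 -0.2  1.6] M tool [0.13 0.12 0.14]
```

Call:
carry_out(
  plan=[
    [[0,0,0.005],[0,0,0],0.015],
    [[0,0,0.005],[0,0,0],0.015],
    [[0,0,0.005],[0,0,0],0.015],
    [[0,0,0.005],[0,0,0],0.015],
    [[0,0,0.005],[0,0,0],0.015],
    [[0,0,0.005],[0,0,0],0.015],
    [[0,0,0.005],[0,0,0],0.015],
    [[0,0,0],[0,0,0],0.015],
  ],
)

```text
time_s: 18.35
position: [0.4802, -0.0826, 0.0376]
tool_rot: [[0.949, -0.001, -0.316], [0.316, 0.001, 0.949], [-0.001, -1.0, 0.001]]
ft_force: [-1.2, 0.9, -0.2]
grip_width: 0.0236
```

Run:
```python
from h import *
from rig import env
to([.5058-.316*.115,-.1591+.949*.115,.0373],18.4)
s=env.observe();R=np.array(s["tool_rot"]);print("F tool",(R.T@s["ft_force"]).round(1),"M tool",(R.T@s["wrist_torque"]).round(2))
p=env.get_image("side");im=cv2.resize(p["image"][200:330,260:400,::-1],None,fx=4.5,fy=4.5,interpolation=cv2.INTER_CUBIC)
cv2.imwrite("pics/c4.png",im)
```

```text
t 18.35 pos [ 0.4802 -0.0826  0.0376] xyaw 18.42 y [-7.e-04  6.e-04 -1.e+00] F [-1.2  0.9 -0.2] w 0.0236
shift tool [0.0001 0.0003 0.0343]
rotvec [-0.05  0.02 -0.03] shift after turn [0.0001 0.0003 0.0343]
F tool [-0.9  0.2  1.2] M tool [0.12 0.11 0.21]
```

View pics/c4.png

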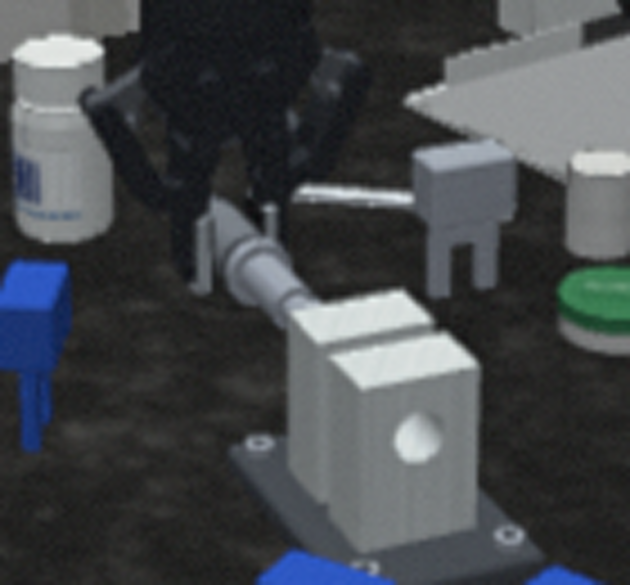

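Call:
carry_out(
  plan=[
    [[0,0,0.005],[0,0,0],0.015],
    [[0,0,0.005],[0,0,0],0.015],
    [[0,0,0.005],[0,0,0],0.015],
    [[0,0,0.005],[0,0,0],0.015],
    [[0,0,0.005],[0,0,0],0.015],
    [[0,0,0.005],[0,0,0],0.015],
    [[0,0,0.004],[0,0,0],0.015],
    [[0,0,0],[0,0,0],0.015],
  ],
)

```text
time_s: 19.4
position: [0.4697, -0.0506, 0.0376]
tool_rot: [[0.949, -0.0, -0.316], [0.316, 0.0, 0.949], [-0.0, -1.0, 0.0]]
ft_force: [-0.7, -0.0, -2.4]
grip_width: 0.0232
```

Run:
```python
from h import *
from rig import env
to([.5058-.316*.115,-.1591+.949*.115,.0373],18.4)
s=env.observe();R=np.array(s["tool_rot"]);print("F tool",(R.T@s["ft_force"]).round(1),"M tool",(R.T@s["wrist_torque"]).round(2))
p=env.get_image("side");im=cv2.resize(p["image"][200:330,260:400,::-1],None,fx=4.5,fy=4.5,interpolation=cv2.INTER_CUBIC)
cv2.imwrite("pics/c5.png",im)
```

```text
t 19.4 pos [ 0.4697 -0.0506  0.0376] xyaw 18.42 y [-1.e-04  0.e+00 -1.e+00] F [-0.7 -0.  -2.4] w 0.0232
shift tool [-0.0001  0.0003  0.0007]
rotvec [-0.    0.02 -0.01] shift after turn [-0.0001  0.0003  0.0007]
F tool [-0.7  2.4  0.2] M tool [0.11 0.01 0.03]
```

View pics/c5.png

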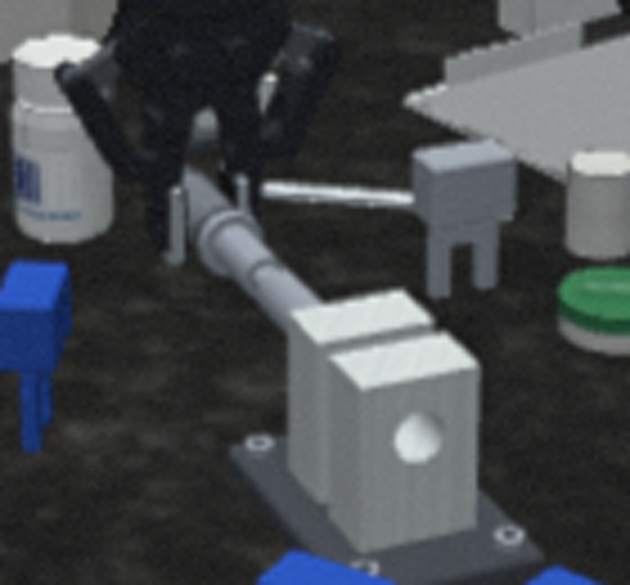

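Call:
carry_out(
  plan=[
    [[0,-0.008,0],[0,0,0],0.015],
    [[0,-0.02,0],[0,0,0],0.015],
    [[0,-0.03,0],[0,0,0],0.015],
    [[0,-0.03,0],[0,0,0],0.015],
    [[0,-0.03,0],[0,0,0],0.015],
    [[0,-0.03,0],[0,0,0],0.015],
    [[0,-0.012,0],[0,0,0],0.015],
    [[0,0,0],[0,0,0],0.015],
  ],
)

```text
time_s: 20.45
position: [0.4698, -0.0509, 0.1978]
tool_rot: [[0.949, 0.001, -0.316], [0.316, -0.0, 0.949], [0.001, -1.0, -0.001]]
ft_force: [0.2, -0.2, -2.4]
grip_width: 0.0231
```

Run:
```python
from h import *
from rig import env
im=cv2.imread("pics/top0.png")
p=[.4925,.2009,1.7915]
x0,y0,f=140,200,9
a=cv2.resize(im[y0:y0+65,x0:x0+80],None,fx=f,fy=f,interpolation=cv2.INTER_CUBIC)
v=[(.038,-.0265,.056),(-.038,-.0265,.056),(-.038,0,.0319),(-.038,.0265,.056),(.038,.0265,.056),(.038,0,.0319)]
draw(a,"top",p,v,[(0,1),(1,2),(2,3),(3,4),(4,5),(5,0),(2,5)],f,(x0,y0),(0,0,255))
draw(a,"top",p,*box(0,0,0,.008,.084,.07),f,(x0,y0),(0,255,0))
cv2.imwrite("pics/ovt.png",a)
g=p[0]+.0885*np.cos(p[2]),p[1]+.0885*np.sin(p[2]),.2
print(g);to(g,np.degrees(p[2])-90)
q=env.get_image("side");b=cv2.resize(q["image"][120:330,240:400,::-1],None,fx=2.8,fy=2.8,interpolation=cv2.INTER_CUBIC)
cv2.imwrite("pics/c6.png",b)
```

```text
(np.float64(0.47312590905349866), np.float64(0.28725331261739), 0.2)
t 20.45 pos [ 0.4698 -0.0509  0.1978] xyaw 18.39 y [ 8.e-04 -3.e-04 -1.e+00] F [ 0.2 -0.2 -2.4] w 0.0231
shift tool [ 0.1098 -0.0023  0.3199]
rotvec [0.03 5.75 0.04] shift after turn [ 0.0772 -0.0022  0.3293]
```

View pics/ovt.png

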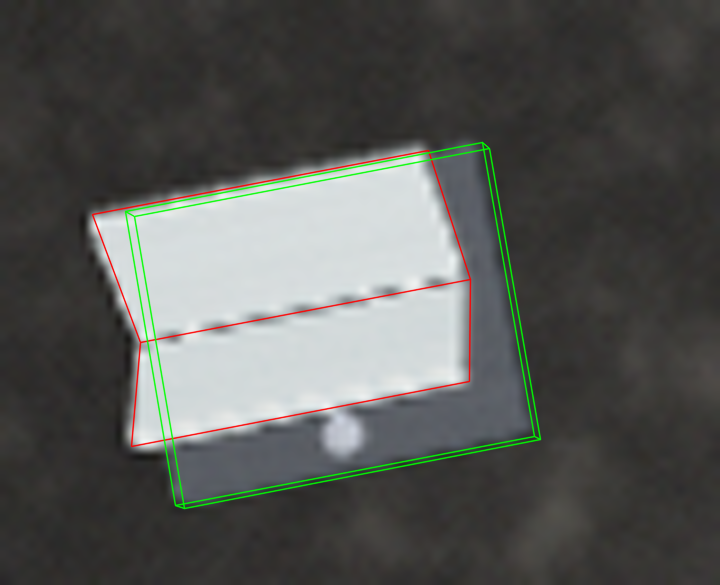

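View pics/c6.png

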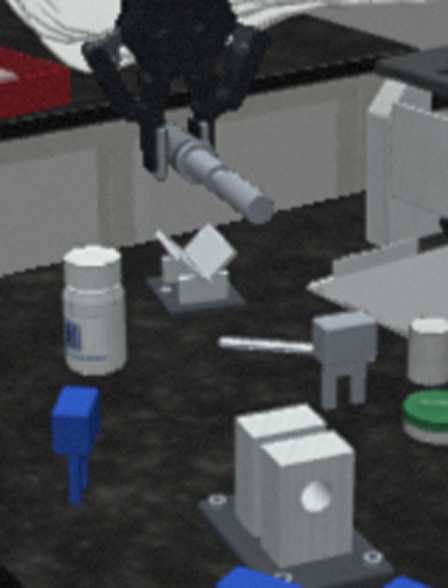

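Call:
carry_out(
  plan=[
    [[0,0,0],[0,2.8,0],0.015],
    [[0,0,0],[0,2.9,0],0.015],
    [[0.008,0,0.03],[0,0,0],0.015],
    [[0.01,0,0.045],[0,0,0],0.015],
    [[0.01,0,0.045],[0,0,0],0.015],
    [[0.01,0,0.045],[0,0,0],0.015],
    [[0.01,0,0.045],[0,0,0],0.015],
    [[0.01,0,0.045],[0,0,0],0.015],
  ],
)

```text
time_s: 21.5
position: [0.4698, 0.2121, 0.1962]
tool_rot: [[0.976, -0.002, -0.22], [0.22, -0.0, 0.976], [-0.002, -1.0, 0.0]]
ft_force: [1.2, 0.3, -1.6]
grip_width: 0.0236
```

Call:
carry_out(
  plan=[
    [[0.01,0,0.045],[0,0,0],0.015],
    [[0.009,0,0.03],[0,0,0],0.015],
    [[0,0,0],[0,0,0],0.015],
    [[0,0,0],[0,0,0],0.015],
  ],
)

```text
time_s: 22.0
position: [0.4721, 0.2874, 0.1966]
tool_rot: [[0.976, -0.002, -0.22], [0.22, -0.001, 0.976], [-0.002, -1.0, -0.0]]
ft_force: [-0.5, -0.1, -1.5]
grip_width: 0.0232
```

Run:
```python
from h import *
from rig import env
to([.4725,.288,.1],12.65)
s=env.observe();R=np.array(s["tool_rot"]);print("F tool",(R.T@s["ft_force"]).round(1),"M tool",(R.T@s["wrist_torque"]).round(2))
ims=[]
for n,(x0,y0,w,h),f in(("side",(240,130,120,120),3.3),("top",(110,170,120,120),3.3)):
    p=env.get_image(n);ims.append(cv2.resize(p["image"][y0:y0+h,x0:x0+w,::-1],None,fx=f,fy=f,interpolation=cv2.INTER_CUBIC))
cv2.imwrite("pics/d1.png",np.hstack(ims))
```

```text
t 22.0 pos [0.4721 0.2874 0.1966] xyaw 12.69 y [-1.9e-03 -9.0e-04 -1.0e+00] F [-0.5 -0.1 -1.5] w 0.0232
shift tool [0.0007 0.0966 0.0005]
rotvec [ 0.03  0.04 -0.12] shift after turn [0.0005 0.0966 0.0005]
F tool [-0.5  1.5  0. ] M tool [ 0.12  0.02 -0.06]
```

View pics/d1.png

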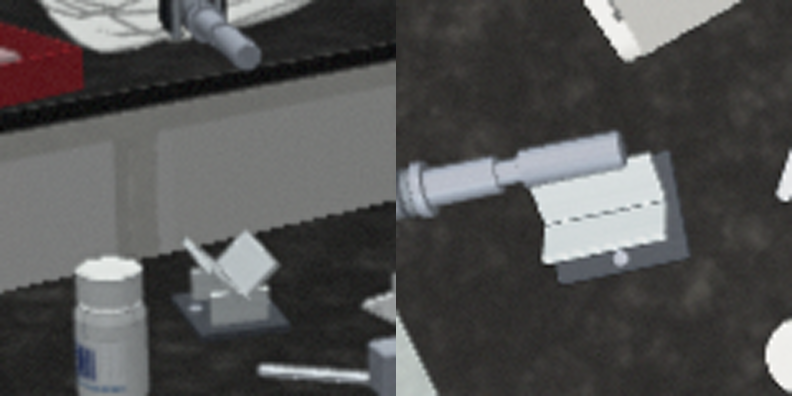

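```bash
python3 - <<'E'
from h import *
a=np.radians(102.69);u=np.array([np.cos(a),np.sin(a),0]);g=np.array([.4721,.2874,.2172])
for x in(-60,-6,6,43): print(x,proj("top",[g+(x-80)/1000*u]),((proj("top",[g+(x-80)/1000*u])-np.array([110,170]))*3.3+[396,0]))
for x in(-60,): print(x,((proj("side",[g+(x-80)/1000*u])-np.array([240,130]))*3.3))
E
python3 -c "
import cv2
a=cv2.imread('pics/d1.png')[100:260,396:660];cv2.imwrite('pics/d1z.png',cv2.resize(a,None,fx=3,fy=3))"
```

```text
-60 [[177.95850455 215.8430274 ]] [[620.26306501 151.28199042]]
-6 [[147.18131719 221.74481231]] [[518.69834673 170.75788062]]
6 [[140.32805908 223.05898227]] [[496.08259497 175.0946415 ]]
43 [[119.16529866 227.11711984]] [[426.24548557 188.48649546]]
-60 [[246.93972856  51.37990345]]
```

View pics/d1z.png

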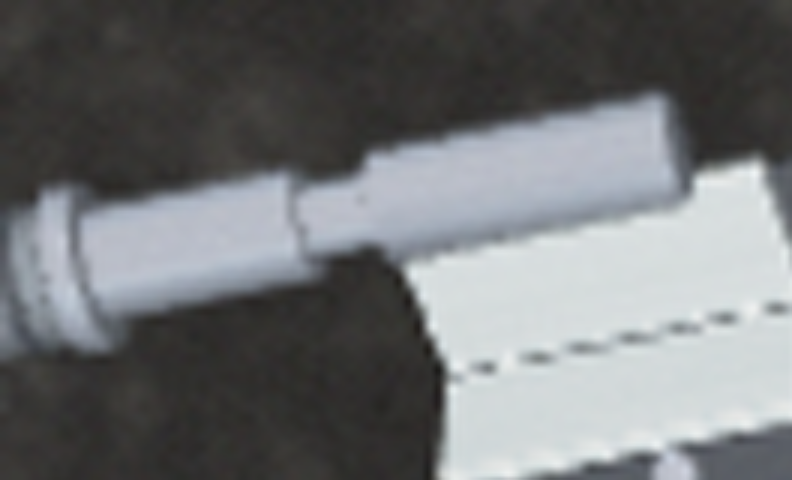

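Call:
carry_out(
  plan=[
    [[-0.0005,0.02,0],[0,0,0],0.015],
    [[0,0.03,0],[0,0,0],0.015],
    [[0,0.03,0],[0,0,0],0.015],
    [[0,0.03,0],[0,0,0],0.015],
    [[0,0.03,0],[0,0,0],0.015],
    [[0,0.006,0],[0,0,0],0.015],
    [[0,0,0],[0,0,0],0.015],
    [[0,0,0],[0,0,0],0.015],
  ],
)

```text
time_s: 23.1
position: [0.4726, 0.2879, 0.0529]
tool_rot: [[0.976, 0.002, -0.22], [0.22, 0.001, 0.976], [0.002, -1.0, 0.0]]
ft_force: [-0.9, 0.4, -1.9]
grip_width: 0.0233
```

Run:
```python
from h import *
from rig import env
to([.4714,.2878,.0254],12.65)
ims=[]
for n,(x0,y0,w,h),f in(("side",(240,160,100,100),4),("top",(120,190,100,100),4)):
    p=env.get_image(n);ims.append(cv2.resize(p["image"][y0:y0+h,x0:x0+w,::-1],None,fx=f,fy=f,interpolation=cv2.INTER_CUBIC))
cv2.imwrite("pics/d2.png",np.hstack(ims))
```

```text
t 23.1 pos [0.4726 0.2879 0.0529] xyaw 12.69 y [ 2.1e-03  7.0e-04 -1.0e+00] F [-0.9  0.4 -1.9] w 0.0233
shift tool [-0.0012  0.0275  0.0001]
rotvec [-0.01  0.04  0.13] shift after turn [-0.0012  0.0275  0.0001]
```

View pics/d2.png

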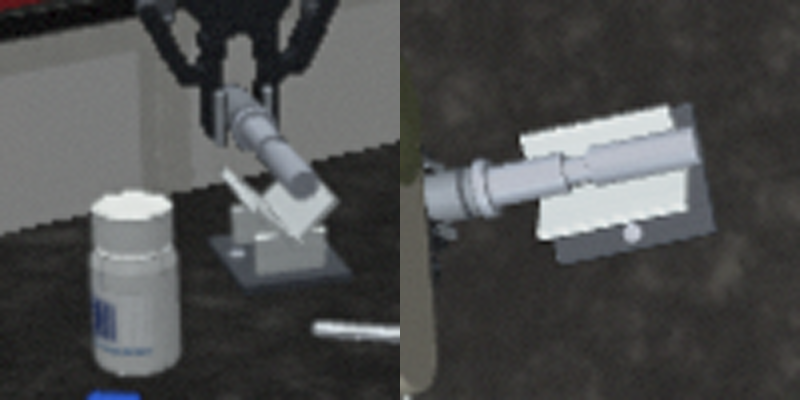

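Call:
carry_out(
  plan=[
    [[-0.0012,0.008,0],[0,0,0],0.015],
    [[0,0.008,0],[0,0,0],0.015],
    [[0,0.005,0],[0,0,0],0.015],
    [[0,0.002,0],[0,0,0],0.015],
    [[0,0,0],[0,0,0],0.015],
    [[0,0,0],[0,0,0],0.015],
  ],
)

```text
time_s: 23.95
position: [0.4708, 0.2876, 0.0288]
tool_rot: [[0.976, 0.0, -0.22], [0.22, 0.0, 0.976], [0.0, -1.0, 0.0]]
ft_force: [0.2, -0.2, -1.4]
grip_width: 0.0233
```

Run:
```python
from h import *
from rig import env
to([.4714,.2878,.0254],12.65)
s=env.observe();R=np.array(s["tool_rot"]);print("F tool",(R.T@s["ft_force"]).round(1),"M tool",(R.T@s["wrist_torque"]).round(2))
ims=[]
for n,(x0,y0,w,h),f in(("side",(240,160,100,100),4),("top",(120,190,100,100),4)):
    p=env.get_image(n);ims.append(cv2.resize(p["image"][y0:y0+h,x0:x0+w,::-1],None,fx=f,fy=f,interpolation=cv2.INTER_CUBIC))
cv2.imwrite("pics/d3.png",np.hstack(ims))
```

```text
t 23.95 pos [0.4708 0.2876 0.0288] xyaw 12.7 y [ 3.e-04  1.e-04 -1.e+00] F [ 0.2 -0.2 -1.4] w 0.0233
shift tool [0.0006 0.0034 0.    ]
rotvec [-0.    0.05  0.02] shift after turn [0.0006 0.0034 0.    ]
F tool [ 0.1  1.4 -0.3] M tool [ 0.13 -0.05 -0.  ]
```

View pics/d3.png

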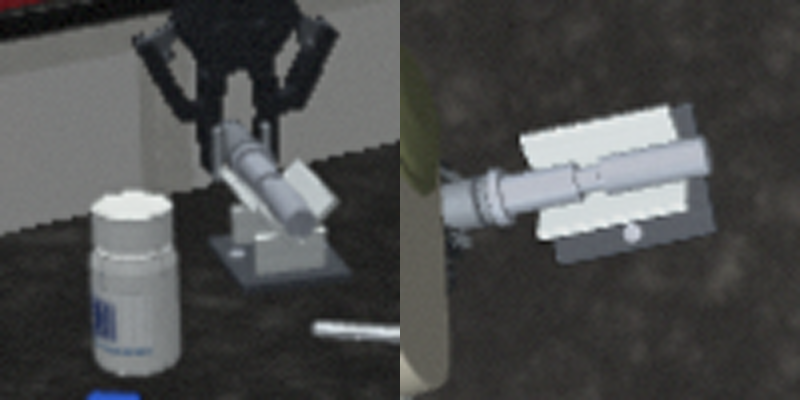

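Call:
carry_out(
  plan=[
    [[0.0004,0.001,0],[0,0,0],0.015],
    [[0,0.001,0],[0,0,0],0.015],
    [[0,0,0],[0,0,0],0.015],
    [[0,0,0],[0,0,0],0.015],
  ],
)

```text
time_s: 24.55
position: [0.4714, 0.2878, 0.0268]
tool_rot: [[0.976, 0.001, -0.22], [0.22, 0.0, 0.976], [0.001, -1.0, -0.0]]
ft_force: [1.2, 1.1, -0.8]
grip_width: 0.0235
```

Call:
carry_out(
  plan=[
    [[0,0.0007,0],[0,0,0],0.015],
    [[0,0.0007,0],[0,0,0],0.015],
    [[0,0,0],[0,0,0],0.015],
    [[0,0,0],[0,0,0],0.015],
  ],
)

```text
time_s: 25.05
position: [0.4714, 0.2878, 0.0256]
tool_rot: [[0.975, 0.001, -0.22], [0.22, 0.0, 0.975], [0.001, -1.0, 0.0]]
ft_force: [1.5, 1.8, 4.5]
grip_width: 0.0231
```

Run:
```python
from h import *
from rig import env
to([.4714,.2878,.0254],12.65)
s=env.observe();R=np.array(s["tool_rot"]);print("F tool",(R.T@s["ft_force"]).round(1),"M tool",(R.T@s["wrist_torque"]).round(2))
```

```text
t 25.05 pos [0.4714 0.2878 0.0256] xyaw 12.71 y [ 1.e-03  3.e-04 -1.e+00] F [1.5 1.8 4.5] w 0.0231
shift tool [-0.0001  0.0002 -0.    ]
rotvec [-0.    0.06  0.06] shift after turn [-0.0001  0.0002 -0.    ]
F tool [ 1.9 -4.5  1.4] M tool [-0.06 -0.03 -0.17]
```

Call:
carry_out(
  plan=[
    [[0.0003,0.0003,0],[0,0,0],0.015],
    [[0,0,0],[0,0,0],0.015],
    [[0,0,0],[0,0,0],0.022],
    [[0,0,0],[0,0,0],0.026],
    [[0,0,0],[0,0,0],0.028],
    [[0,0,0],[0,0,0],0.032],
    [[0,0,0],[0,0,0],0.04],
    [[0,0,0],[0,0,0],0.05],
  ],
  force=20,
)

```text
time_s: 26.05
position: [0.4713, 0.2877, 0.0248]
tool_rot: [[0.976, -0.0, -0.22], [0.22, -0.0, 0.976], [-0.0, -1.0, -0.0]]
ft_force: [-0.0, 0.7, 0.1]
grip_width: 0.0497
```

Run:
```python
from h import *
from rig import env
to([.4714,.2878,.2],12.65)
ims=[]
for n,(x0,y0,w,h),f in(("side",(240,160,100,100),4),("top",(120,190,100,100),4)):
    p=env.get_image(n);ims.append(cv2.resize(p["image"][y0:y0+h,x0:x0+w,::-1],None,fx=f,fy=f,interpolation=cv2.INTER_CUBIC))
cv2.imwrite("pics/d4.png",np.hstack(ims))
```

```text
t 26.05 pos [0.4713 0.2877 0.0248] xyaw 12.7 y [-3.e-04 -1.e-04 -1.e+00] F [-0.   0.7  0.1] w 0.0497
shift tool [ 0.000e+00 -1.752e-01  1.000e-04]
rotvec [ 0.    0.05 -0.02] shift after turn [ 1.000e-04 -1.752e-01  1.000e-04]
```

View pics/d4.png

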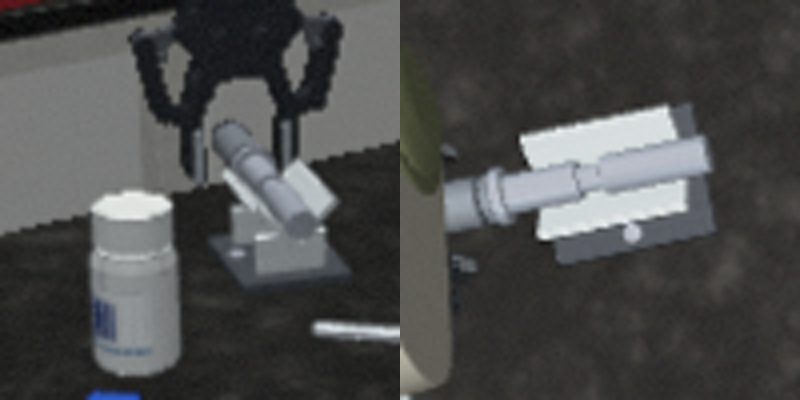

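Call:
carry_out(
  plan=[
    [[0,-0.01,0],[0,0,0],0.05],
    [[0,-0.03,0],[0,0,0],0.055],
    [[0,-0.04,0],[0,0,0],0.06],
    [[0,-0.04,0],[0,0,0],0.06],
    [[0,-0.04,0],[0,0,0],0.06],
    [[0,-0.02,0.03],[0,0,0],0.06],
    [[0,0,0.06],[0,0,0],0.06],
    [[0,0,0.06],[0,0,0],0.06],
  ],
)

```text
time_s: 27.15
position: [0.4381, 0.4354, 0.2062]
tool_rot: [[0.976, 0.001, -0.219], [0.219, 0.001, 0.976], [0.002, -1.0, 0.0]]
ft_force: [1.0, -0.0, -0.2]
grip_width: 0.0601
```

Call:
carry_out(
  plan=[
    [[0,0,0.03],[0,0,0],0.06],
    [[0,0,0],[0,0,0],0.06],
    [[0,0,0],[0,0,0],0.06],
  ],
)

```text
time_s: 27.52
position: [0.432, 0.4627, 0.2053]
tool_rot: [[0.976, 0.0, -0.22], [0.22, -0.0, 0.976], [0.0, -1.0, -0.0]]
ft_force: [-0.0, -0.2, -0.1]
grip_width: 0.0596
```

Run:
```python
from h import *
from rig import env
to([.4714,.2878,.2],12.65)
for n in("side","top"):
    p=env.get_image(n);cv2.imwrite(f"pics/e_{n}.png",p["image"][:,:,::-1])
a=cv2.imread("pics/e_top.png");x0,y0,f=100,190,7
b=cv2.resize(a[y0:y0+80,x0:x0+110],None,fx=f,fy=f,interpolation=cv2.INTER_CUBIC)
v=[(.038,-.0265,.056),(-.038,-.0265,.056),(-.038,.0265,.056),(.038,.0265,.056)]
P=[.4925,.2009,1.7915]
draw(b,"top",P,v,[(0,1),(1,2),(2,3),(3,0)],f,(x0,y0),(0,0,255))
o=.0085
s=[(x+o,y,.046) for x in(-.06,-.006,.006,.043) for y in(-.01,.01)]+[(.049+o,-.013,.046),(.049+o,.013,.046),(.109+o,-.013,.046),(.109+o,.013,.046)]
draw(b,"top",P,s,[(0,1),(2,3),(4,5),(6,7),(0,6),(1,7),(8,9),(10,11),(8,10),(9,11)],f,(x0,y0),(0,200,0))
cv2.imwrite("pics/e_z.png",b)
```

```text
t 27.52 pos [0.432  0.4627 0.2053] xyaw 12.68 y [ 2.e-04 -2.e-04 -1.e+00] F [-0.  -0.2 -0.1] w 0.0596
shift tool [ 1.000e-04  5.300e-03 -1.793e-01]
rotvec [0.01 0.03 0.01] shift after turn [ 0.0002  0.0053 -0.1793]
```

View pics/e_z.png

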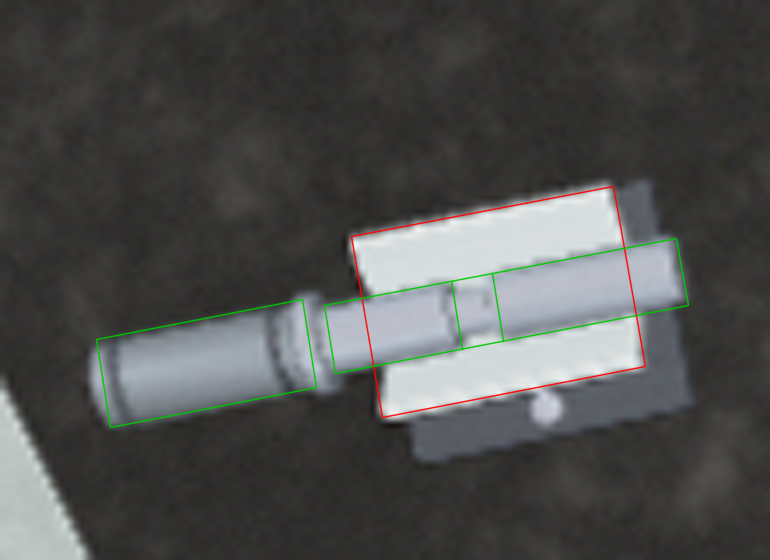

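View pics/e_side.png

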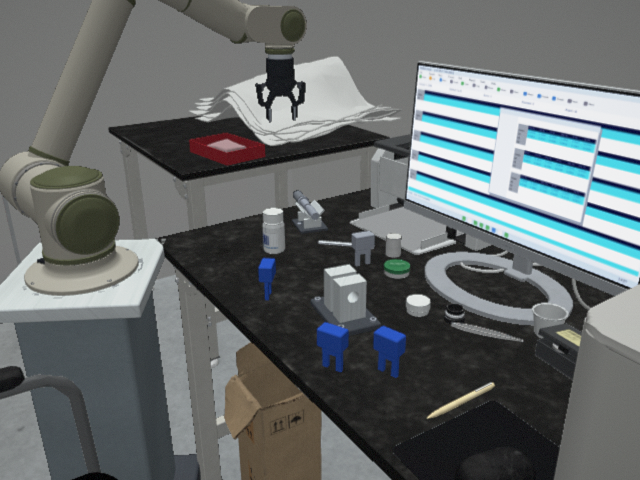

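View pics/e_top.png

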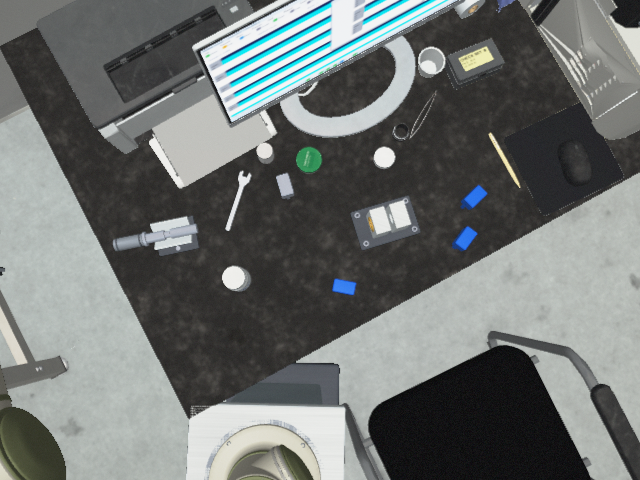

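```bash
python3 -c "
from rig import env
print(env.close_job())"
```

```text
the job is handed in; nothing more can be done
None
```

The job is done and handed in at about 27.6 s of the 58 s allowed; the hand-in gives no verdict.

- **Fork:** I lifted the steel fork straight out and stood it on the bench at about (0.595, -0.025), roughly 0.2 m from the stand. It was still standing in the last pictures.
- **Shaft:** I drew it about 114 mm along the bore axis, with wrist readings between moves of about 3 N or less. The stand shows no visible shift or tilt. I then carried the shaft over to the trough and laid it in the V with its handle over the end farther from the stand.
- **Last checks:** In the final top view the shaft's groove, tail and handle lie within about 1 pixel (1–2 mm) of the model with `shaft_mid` at `trough_mid`, and level in the V. The bottle and blue forks look undisturbed, the gripper was empty and clear, and no wrist reading passed about 11 N.
- **Disagreement:** The top camera read about 1–1.5 mm farther in x than the robot frame. That is within its stated calibration, and I corrected for it in the placing.

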